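Slide the loaded sample tray across the gap onto the shaker

TASK

Slide the tray with the two amber bottles off the lab jack, across the open gap and onto the shaker platform between its guide rails: keep it level and sliding, without lifting it and without letting its front sag into the gap. Push on until its front presses the orange sprung clamp bar in firmly but gently (hold about 7 newtons there for half a second; more than 12 strains the bar), then let go and leave it lying flat on the platform against the bar. Keep both bottles standing in the tray and leave everything else alone.

Things in the scene. Friction and masses are not known exactly. Their poses are not given: they have to be found in the camera images.
- tray_handle (a point): grip point: middle of the round blue handle bar (12 mm thick, 86 mm clear between its posts) across the rear of the white tray. x: the tray's forward way, y along the bar, z up. The bar's axis is 50 mm above the tray's underside, 160 mm behind its front edge, 20 mm ahead of its rear edge; the bottles begin 105 mm ahead of it; the rim around it is 22 mm high
- tray: white plastic tray, 180 (x, forward) x 110 x 25 mm, origin at the middle of its underside, about 0.25 kg empty. The two bottles make its weight lie 25 to 42 mm ahead of its middle: crossing the gap, its front tips down unless the rear is kept down. Front lower edge bevelled. Slides on the metal with a drag of some newtons
- tray_center (a point): middle of the tray, 11 mm above its underside
- amber1: amber glass bottle with white cap, 44 mm wide, 85 mm tall, loose in a front pocket of the tray; origin at the middle of its foot, z up
- amber2: the other amber bottle, same size, in the other front pocket
- jack: lab jack (blue foot, scissor legs, steel top plate 200 x 160 mm) that does not move; the tray starts on it. Origin at the middle of its foot, x towards the shaker; top plate surface 90 mm above the origin, its edge at the gap 100 mm ahead of the origin. It may stand up to 2 mm higher than the shaker platform
- shaker: white orbital shaker, off and fixed; aluminium platform 300 (x) x 260 mm. Origin at the middle of its foot; x is the way the tray must travel. Platform surface 90 mm above the origin, from x = -150 (edge at the gap, first 13 mm bevelled down by 6) to +150 mm. Open gap to the jack: 72 to 88 mm wide
- rails (a point): point on the platform surface midway between the entries of two steel guide rails, 137 mm before the shaker's origin (x = -137, y = 0). The rails are 16 mm high, run along the shaker's x, 124 mm apart inside, flared at the entry; the tray belongs between them
- clamp: end clamp at the platform's far end: dark bracket, its origin at shaker x = 134 mm at platform height, same axes. It carries a blue carriage, locked at a setting not given, and an orange sprung bar (112 mm wide, 4 to 24 mm above the platform) whose free face stands 49 to 89 mm before the origin. Preload 1 N, then 1 N per mm, travel 17 mm. Once let go, the tray may be pushed back a few mm
- spatula: bystander: steel spatula lying on the table
- vial_mid (a point): bystander: small clear capped vial, 24 mm wide, 45 mm tall, standing on the shaker platform outside the guide rails; point at its centre, half-way up
- stopper_mid (a point): bystander: black rubber stopper, 36 mm wide, 30 mm tall, standing on the table down in the gap; point at its centre, half-way up
- beaker_mid (a point): bystander: glass beaker, 72 mm wide, 90 mm tall; point at its centre, half-way up
- dish_mid (a point): bystander: white ceramic dish, 90 mm wide, 30 mm tall; point at its centre, half-way up
- reagent_mid (a point): bystander: clear reagent bottle with blue cap, 70 mm wide, 140 mm tall; point at its centre, half-way up
- jar_mid (a point): bystander: jar, 70 mm wide, 80 mm tall; point at its centre, half-way up
Mind the look-alikes: they are no part of the job. What is shaped like the tray but black or red is not meant.

How it is judged:
By the outcome, as a careful person would: the job done as asked, in the order asked, and still so for the second after the job is handed in, with the robot touching nothing.
It also fails if it takes over 61 s, if anything falls off the work surface, if the arm or the gripper's body presses on something with over 40 N, if the wrist force passes 120 N, or if a joint passes its speed limit or range.

ROBOT

A 6-joint arm with a two-finger parallel gripper is mounted at the origin on the work surface. World frame = base frame: x ahead of the robot, y to its left, z up, the work surface at z = 0. Lengths are in m, angles in degrees, forces in N, time in s.
With the tool pointing down it reaches from about 0.25 to 0.725 m from the base axis. Payload 4 kg.
Tool frame: the origin (TCP) lies midway between the tips of the shut fingers; the grasp point (between the pads) lies 19 mm behind it; y points along the fingers, z is the direction in which the jaws open and shut, and the axes are right-handed (so a half turn about y gives the same grasp; the last joint's range is limited). The gripper opens to 85 mm and grips with 20 to 120 N. Pads are 22 mm wide; open, the fingers measure 114 mm over their backs; the gripper's body (76 mm by 85 mm) begins 54 mm behind the grasp point. The pads swing forward as they close: fully open they stand 13 mm farther back than shut.
Start: joints at [63.312, 13.785, 0.286, 76.501, 0, 90], TCP at [0.225, 0.447, 0.231] pointing down, gripper open.
Joint ranges: [-155.79, 155.79], [-60.16, 107.12], [-62.33, 73.08], [-114, 123.19], [-81.49, 82.49], [-180, 180]. Speed limits (degrees/s): [159.86, 159.86, 180, 180, 180, 180].

INTERFACE

Orientations are given as a 3x3 rotation matrix whose columns are the frame's x, y, z axes.
In Python, from workcell import robot gives the robot as it stands. The module is installed in compiled form; this text tells all that it offers.
- The arm moves only by the shell command python3 -m jog 'ROWS' [FORCE]. ROWS is JSON, a list of rows, each an object with "slide": the shift along the world's x, y, z in units of 40 mm (1.0 is 40 mm), a list of three; "spin": the turn about the world's z in units of 6 degrees (1.0 is 6 degrees); "fingers": the opening, from 0 (shut) to 1 (fully open). In form: [{"slide": [dx, dy, dz], "spin": spin, "fingers": fingers}, ...]. A call has 1 to 10 rows; each row is the pose to reach, as a shift and turn from the pose commanded when the call began; what a row does not reach only later rows make up. A row lasts 1/12 s, in which the tool goes at most 41.7 mm and 7.16 degrees, less where a joint would pass 70% of its speed; a pose out of reach is approached as far as the arm can. A call with a gripper value outside its range is refused whole. The fingers move at their own pace and stop on an object; FORCE is the grip in N (left out, the last holds). Time passes only in rows, so rows that repeat a pose let the fingers close. It gives the time, the measured TCP pose, the force and the opening at its end, in the units of the state.
- robot.observe(): the state, without advancing time (a new reading comes with each control period).
- robot.capture(name): name is "scene" or "top"; returns the picture (400x640x3 uint8, red, green, blue); there is no depth.
- robot.calibration(name): a dict with "camera_matrix" (3x3 intrinsics, pixels), "k1" (the pictures are not rectified: a ray, as slopes to the right and down, at radius r is drawn at 1 + k1 r^2 times it, then the intrinsics apply), "R" (3x3) and "t" (3): a world point X has camera coordinates R X + t. Camera axes: x right, y down, z forward; pixel columns grow to the right and rows downward; lengths in m; the calibration is good to about 2 mm. A picture is of the moment at which its call begins. calibration takes no time and is no camera call.
- robot.sign_off(): hands the job in, once; it reports no verdict.
The state is a dict: "t": time; "joint_pos": joint angles; "dq": joint speeds; "joint_torque": joint torques, N m; "ee_pos": TCP position; "tool_rot": TCP orientation; "force": force on the tool from outside, world axes, zero at the start; "moment": the same for the moment, N m; "gripper_width": opening from 0.0 (shut) to 1.0 (fully open).
Only numpy, scipy, OpenCV 4.12 (cv2) and the standard library are available. Lean on these libraries where they do the work, as an engineer would, in place of code of your own. Each camera call takes 0.05 s, during which the arm holds its last target.

## Working session

There is one attempt and no reset: what is moved stays moved. The work goes in short steps, Python scripts to look and compute and a shell command to move; the robot and the scene stay as the last step left them, time stands still between calls to the robot, and variables do not carry over. Pictures are saved under pics/ and viewed, and the job is handed in when it is done.

```bash
mkdir -p pics; python3 - <<'E'
from workcell import robot
import cv2,json
for n in("scene","top"):
    im=robot.capture(n); cv2.imwrite(f"pics/{n}0.png",im[:,:,::-1])
    c=robot.calibration(n); print(n,{k:(v.tolist() if hasattr(v,'tolist') else v) for k,v in c.items()})
print(robot.observe())
E
```

```text
scene {'camera_matrix': [[446.607879007618, 0.0, 320.6866922474032], [0.0, 446.607879007618, 201.29697861996073], [0.0, 0.0, 1.0]], 'k1': -0.04023261293785413, 'R': [[-0.8353181300987474, 0.5497026245076279, -0.008405125683618014], [0.331374502691409, 0.4912338569636605, -0.8055310277938568], [-0.438673637792782, -0.6756599162167545, -0.5924939806644581]], 't': [0.4586871271336709, -0.1016923385956935, 1.5692410817095925]}
top {'camera_matrix': [[459.81899615817133, 0.0, 321.4786659226553], [0.0, 459.81899615817133, 208.08680636796677], [0.0, 0.0, 1.0]], 'k1': -0.10697901517968343, 'R': [[-0.014287185658382849, -0.9998910184168579, -0.0037185501559201745], [-0.9888152493284915, 0.014680898939735745, -0.14842127172934033], [0.14845968820321664, 0.0015564368347163028, -0.9889172354059684]], 't': [0.010608993779364872, 0.5718799975779856, 1.5873656211234533]}
{'t': 0.1, 'joint_pos': array([6.33127332e+01, 1.38266488e+01, 2.21260637e-01, 7.65001561e+01,
       2.62127310e-03, 8.99982889e+01]), 'dq': array([ 0.05459482, -0.03426392,  0.21116276,  0.09549694,  0.04349869,
       -0.06970712]), 'joint_torque': array([ 2.86868153e-04, -3.73139262e+01,  2.53009754e+01,  1.09094364e-02,
        2.70422993e-05, -7.21463209e-06]), 'ee_pos': array([0.22429813, 0.44624513, 0.23051156]), 'tool_rot': array([[ 8.93484595e-01, -8.68198332e-04,  4.49093003e-01],
       [-4.49093840e-01, -1.62531094e-03,  8.93483118e-01],
       [-4.58047822e-05, -9.99998302e-01, -1.84209281e-03]]), 'force': array([ 6.01534415e-04,  8.83811440e-01, -6.58753776e-02]), 'moment': array([-0.01565256,  0.07172332,  0.05625992]), 'gripper_width': 1.0027755616187932}
```

View pics/scene0.png

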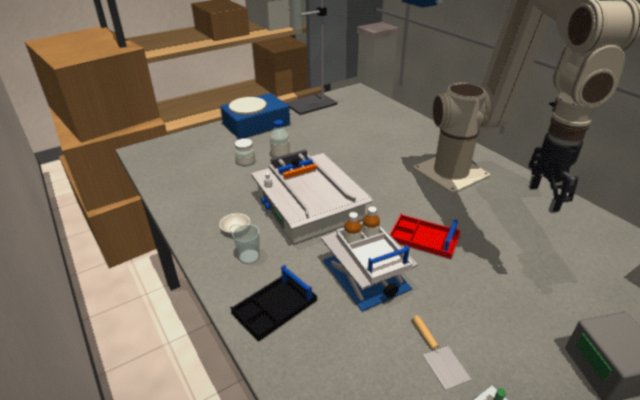

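View pics/top0.png

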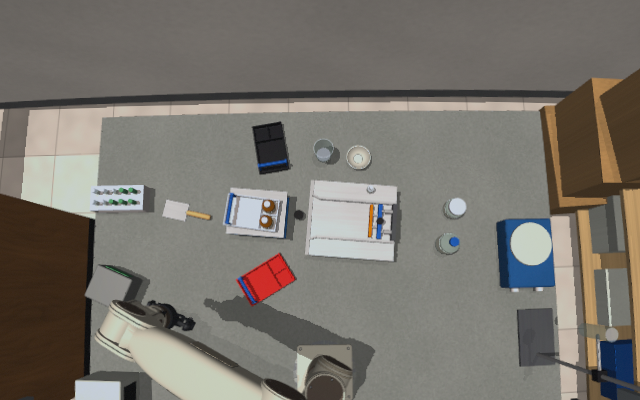

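The scene camera shows the white tray with two amber bottles on the jack at about (372,255) and the shaker at (310,195). In the top view the white tray is at (257,212) and the shaker at (352,220). The look-alikes are the black tray at top (270,148) and the red one at top (266,279). The white one fits: it is on the jack and carries the amber bottles. I'll enlarge to confirm.

```bash
python3 - <<'E'
import cv2
a=cv2.imread("pics/top0.png")[170:275,210:410]
cv2.imwrite("pics/top0c.png",cv2.resize(a,None,fx=4,fy=4,interpolation=cv2.INTER_CUBIC))
a=cv2.imread("pics/scene0.png")[140:310,240:440]
cv2.imwrite("pics/scene0c.png",cv2.resize(a,None,fx=3.5,fy=3.5,interpolation=cv2.INTER_CUBIC))
E
```

```text
(no output)
```

View pics/top0c.png

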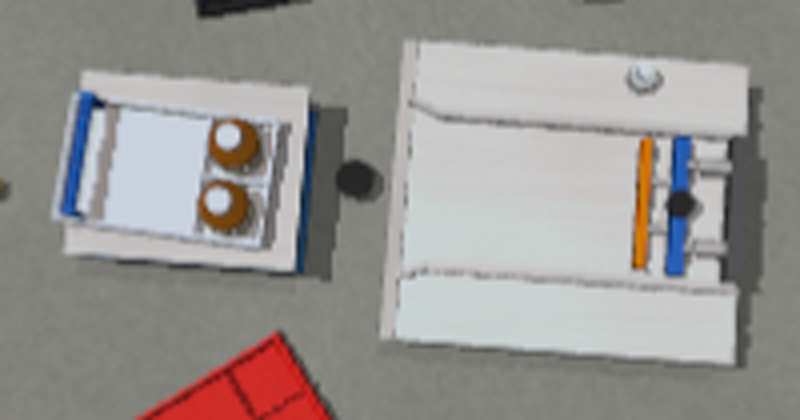

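View pics/scene0c.png

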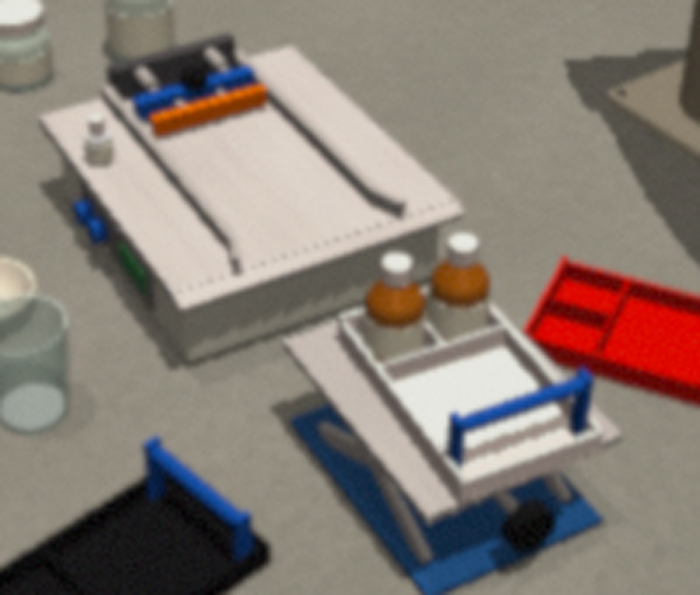

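The enlargement confirms it: the white tray with two amber bottles sits on the blue-footed jack, its blue handle to the rear (left in the top view). Rails, orange bar and blue carriage are clearly visible. Next I'll measure poses.

```bash
cat > h.py <<'E'
import numpy as np,cv2
from workcell import robot
def ray(n,px):
    c=robot.calibration(n);K=np.array(c["camera_matrix"]);R=np.array(c["R"]);t=np.array(c["t"])
    u=cv2.undistortPoints(np.array([[px]],float),K,np.array([c["k1"],0,0,0.]))[0,0]
    return -R.T@t, R.T@np.array([u[0],u[1],1.])
def on(n,px,z):
    o,d=ray(n,px); return o+d*(z-o[2])/d[2]
def tri(p,q):
    o,d=ray("top",p);a,b=ray("scene",q)
    s=np.linalg.lstsq(np.c_[d,-b],a-o,rcond=None)[0]
    P,Q=o+s[0]*d,a+s[1]*b
    return (P+Q)/2,np.linalg.norm(P-Q)
def comps(im,lo,hi,x0,y0,x1,y1,amin=15):
    hsv=cv2.cvtColor(im,cv2.COLOR_RGB2HSV)
    m=cv2.inRange(hsv,lo,hi); k=np.zeros_like(m);k[y0:y1,x0:x1]=m[y0:y1,x0:x1]
    n,l,s,c=cv2.connectedComponentsWithStats(k)
    out=[]
    for i in range(1,n):
        if s[i,4]>=amin:
            pts=np.argwhere(l==i)[:,::-1].astype(np.float32); out.append((s[i].tolist(),c[i],cv2.minAreaRect(pts),pts))
    return out
E
python3 - <<'E'
from h import *
np.set_printoptions(precision=4,suppress=True)
t=cv2.imread("pics/top0.png")[:,:,::-1];s=cv2.imread("pics/scene0.png")[:,:,::-1]
B=((100,130,60),(130,255,255));O=((8,170,140),(20,255,255))
for nm,im,box in(("top",t,(210,170,410,275)),("scene",s,(240,140,440,310))):
  for cn,c in(("blue",B),("orange",O)):
    for st,ce,ra,_ in comps(im,*c,*box): print(nm,cn,st,ce,ra)
# shaker corners top view, z=.09
for p in[(312,180),(396.5,187),(305,254.5),(394.5,261)]: print(p,on("top",p,.09))
# jack plate corners
for p in[(230,188),(287,192),(226,234),(284,237)]: print(p,on("top",p,.09))
E
```

```text
top blue [225, 193, 11, 31, 99] [229.1616 207.5051] ((230.15298461914062, 208.11257934570312), (5.437021255493164, 30.41333770751953), 9.7824068069458)
top blue [284, 198, 5, 40, 67] [286.194  216.4776] ((286.0902099609375, 217.50820922851562), (1.7201792001724243, 39.20197677612305), 5.19442892074585)
top blue [378, 204, 5, 14, 57] [379.7544 210.5088] ((380.0, 210.5), (13.0, 4.0), 90.0)
top blue [376, 224, 5, 15, 60] [378.4333 230.9833] ((378.0, 231.0), (14.0, 4.0), 90.0)
top orange [369, 205, 4, 32, 88] [370.4091 219.9773] ((370.4065856933594, 220.49417114257812), (2.7446446418762207, 31.126768112182617), 3.5763344764709473)
scene blue [298, 159, 14, 8, 63] [304.5079 162.    ] ((304.12261962890625, 161.6792449951172), (5.49442195892334, 14.148136138916016), 74.05460357666016)
scene blue [278, 164, 18, 9, 81] [285.5802 167.2963] ((286.398193359375, 166.7149200439453), (6.323123455047607, 16.682283401489258), 70.34617614746094)
scene blue [261, 197, 10, 12, 61] [265.5574 202.4098] ((265.576904296875, 202.61534118652344), (12.75810432434082, 5.269651889801025), 56.3099365234375)
scene
[... 588 characters left out ...]
5779724121), 60.2551155090332)
scene orange [283, 164, 33, 12, 100] [299.01 169.37] ((298.9433898925781, 169.30189514160156), (3.021932363510132, 33.24125671386719), 74.05460357666016)
scene orange [369, 217, 10, 6, 47] [373.2766 219.4255] ((373.5, 219.5), (9.0, 5.0), 0.0)
scene orange [350, 222, 10, 7, 49] [354.4082 225.3265] ((354.2500305175781, 225.25003051757812), (6.363960266113281, 8.485280990600586), 45.0)
(312, 180) [0.664  0.0337 0.09  ]
(396.5, 187) [ 0.6351 -0.2594  0.09  ]
(305, 254.5) [0.4064 0.0604 0.09  ]
(394.5, 261) [ 0.3796 -0.243   0.09  ]
(230, 188) [0.6403 0.3197 0.09  ]
(287, 192) [0.623  0.1208 0.09  ]
(226, 234) [0.4798 0.3311 0.09  ]
(284, 237) [0.467  0.1316 0.09  ]
```

```bash
python3 - <<'E'
from h import *
np.set_printoptions(precision=4,suppress=True)
print("cams",ray("top",(320,200))[0],ray("scene",(320,200))[0])
A,e=tri((231.2,195),(370,260.6));B,e2=tri((227.2,223),(406.6,248.6));print(A,e,B,e2)
m=(A+B)/2;d=A-B;print("mid",m,"len",np.linalg.norm(d),"heading",np.degrees(np.arctan2(-d[0],d[1])) , )
im=cv2.imread("pics/top0.png")
# finer: blue-ness weighted
a=im[183:243,218:298];cv2.imwrite("pics/trayc.png",cv2.resize(a,None,fx=10,fy=10,interpolation=cv2.INTER_CUBIC))
a=im[190:250,305:385];cv2.imwrite("pics/railc.png",cv2.resize(a,None,fx=10,fy=10,interpolation=cv2.INTER_CUBIC))
E
```

```text
cams [ 0.33   -0.0003  1.6547] [1.1052 0.8581 0.8517]
[0.6087 0.3026 0.1409] 0.006584358150221575 [0.5127 0.3163 0.1394] 0.002304004021483254
mid [0.5607 0.3095 0.1401] len 0.096982055031598 heading -98.13354659175147
```

View pics/trayc.png

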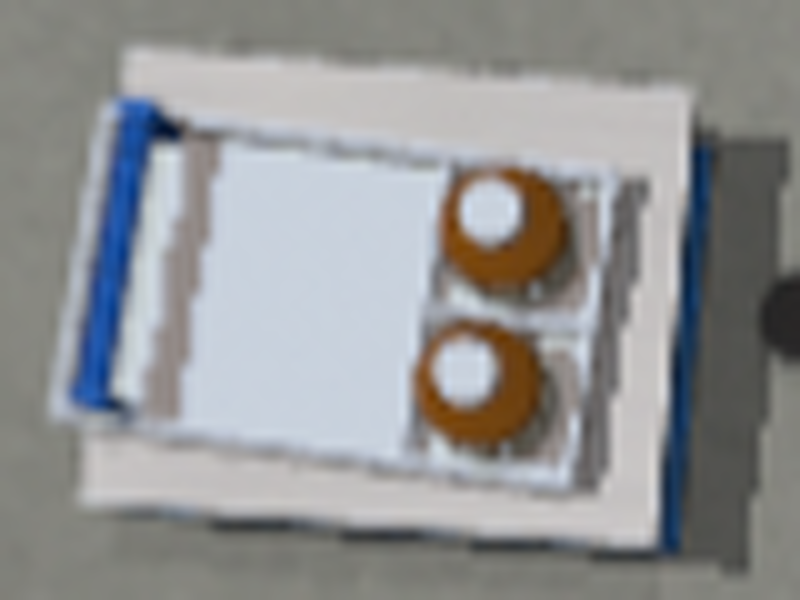

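View pics/railc.png

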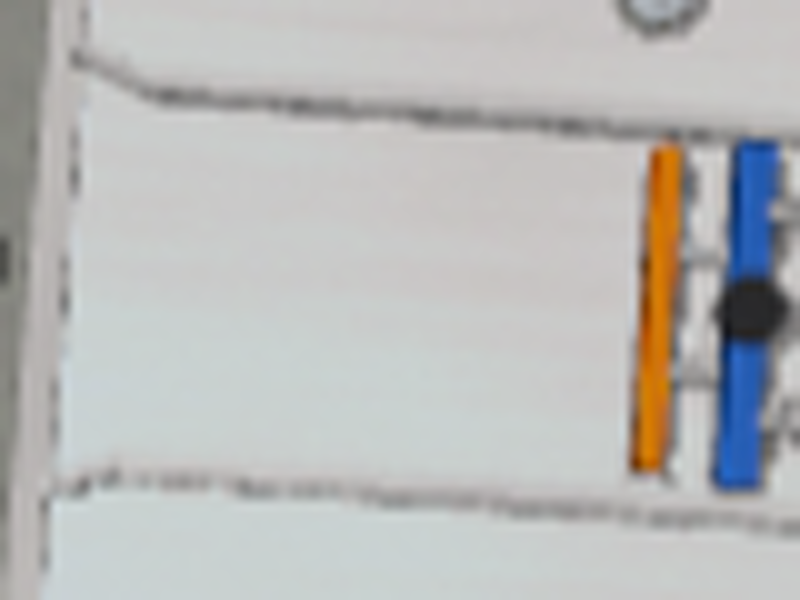

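```bash
python3 - <<'E'
from h import *
np.set_printoptions(precision=4,suppress=True)
def T(p,z): return on("top",(218+(p[0]+.5)/10-.5,183+(p[1]+.5)/10-.5),z)
def Rl(p,z): return on("top",(305+(p[0]+.5)/10-.5,190+(p[1]+.5)/10-.5),z)
hd=lambda a,b:np.degrees(np.arctan2(*(b-a)[[1,0]]))
ru,rl,fu,fl=[T(p,.1135) for p in[(108,105),(52,415),(618,165),(580,492)]]
print("tray",ru,rl,fu,fl,"ctr",(ru+rl+fu+fl)/4,"hd",hd(ru,fu),hd(rl,fl),hd(rl,ru)-180,hd(fl,fu)-180, np.linalg.norm(ru-fu),np.linalg.norm(ru-rl))
a,b=T((137,108),.141),T((92,398),.141);print("bar",a,b,(a+b)/2,hd(b,a)-180)
u0,u1=Rl((150,95),.098),Rl((740,135),.098);l0,l1=Rl((120,475),.098),Rl((800,522),.098)
print("rails",u0,u1,l0,l1,hd(u0,u1),hd(l0,l1))
o1,o2=Rl((652,148),.114),Rl((633,470),.114);print("orange front top edge",o1,o2,hd(o2,o1)-180,(o1+o2)/2)
p1,p2=Rl((62,0),.084),Rl((12,560),.084);print("edge",p1,p2)
c=[(312,180),(396.5,187),(305,254.5),(394.5,261)]
C=[on("top",p,.09) for p in c];print("shaker ctr",sum(C)/4,hd(C[0],C[1]),hd(C[2],C[3]),hd(C[2],C[0])-180,hd(C[3],C[1])-180)
E
```

```text
tray [0.6181 0.3203 0.1135] [0.5116 0.3378 0.1135] [0.5946 0.1451 0.1135] [0.483  0.158  0.1135] ctr [0.5518 0.2403 0.1135] hd -97.66170208637003 -99.02251163119817 -189.31783864934195 -186.61720377211392 0.17676441411662766 0.1079927494506233
bar [0.6118 0.3047 0.141 ] [0.5139 0.3184 0.141 ] [0.5628 0.3115 0.141 ] -187.93787458325062
rails [0.5951 0.0084 0.098 ] [ 0.5782 -0.194   0.098 ] [0.4646 0.0203 0.098 ] [ 0.445  -0.2101  0.098 ] -94.77369628643602 -94.85020431290239
orange front top edge [ 0.5717 -0.1619  0.114 ] [ 0.4622 -0.1523  0.114 ] -185.01621760016593 [ 0.517  -0.1571  0.114 ]
edge [0.6315 0.0386 0.084 ] [0.4372 0.0578 0.084 ]
shaker ctr [ 0.5213 -0.1021  0.09  ] -95.64489981711725 -95.05257960557181 -185.91279855218127 -183.66715860730872
```

Estimates:

| Quantity | Value |
|---|---|
| Handle | (0.562, 0.310, ~0.141) |
| Tray heading | -98.1° |
| Shaker/rail heading | -94.9° |
| Rail axis | x = 0.523 + 0.085(y + 0.1) |
| Travel to the bar | ~309 mm |

First I'll move above the handle.

```bash
python3 -m jog '[{"slide":[0.5,-0.2,0],"spin":0.3,"fingers":0.6},{"slide":[1.4,-0.55,0],"spin":0.6,"fingers":0.6},{"slide":[2.3,-0.93,0],"spin":1.0,"fingers":0.6},{"slide":[3.2,-1.3,0],"spin":1.4,"fingers":0.6},{"slide":[4.1,-1.67,0],"spin":1.8,"fingers":0.6},{"slide":[5.0,-2.03,0],"spin":2.2,"fingers":0.6},{"slide":[5.9,-2.4,0],"spin":2.6,"fingers":0.6},{"slide":[6.8,-2.76,0],"spin":2.9,"fingers":0.6},{"slide":[7.7,-3.12,0],"spin":3.1,"fingers":0.6},{"slide":[8.42,-3.42,0],"spin":3.1,"fingers":0.6}]' 100
python3 -m jog '[{"slide":[0,0,-0.3],"spin":0,"fingers":0.6},{"slide":[0,0,-0.6],"spin":0,"fingers":0.6},{"slide":[0,0,-0.6],"spin":0,"fingers":0.6},{"slide":[0,0,-0.6],"spin":0,"fingers":0.6}]'
python3 - <<'E'
from h import *
im=robot.capture("top");cv2.imwrite("pics/t1.png",cv2.resize(im[160:280,190:350,::-1],None,fx=5,fy=5,interpolation=cv2.INTER_CUBIC))
im=robot.capture("scene");cv2.imwrite("pics/s1.png",cv2.resize(im[160:310,300:500,::-1],None,fx=4,fy=4,interpolation=cv2.INTER_CUBIC))
o=robot.observe();print(o["t"],o["ee_pos"],o["tool_rot"],o["joint_pos"],o["gripper_width"],o["force"])
E
```

```text
t: 0.93
ee_pos: [0.5635, 0.3082, 0.2303]
tool_rot: [[0.99, -0.001, 0.141], [-0.141, -0.001, 0.99], [-0.001, -1.0, -0.001]]
force: [-0.0, 0.5, 0.7]
gripper_width: 0.599
t: 1.27
ee_pos: [0.5606, 0.3094, 0.2058]
tool_rot: [[0.99, -0.003, 0.141], [-0.141, -0.002, 0.99], [-0.003, -1.0, -0.002]]
force: [0.2, 0.5, 0.0]
gripper_width: 0.599
1.3667 [0.56115444 0.31025899 0.20776968] [[ 9.90133170e-01  1.66222296e-04  1.40129502e-01]
 [-1.40129523e-01  1.26136300e-04  9.90133173e-01]
 [ 1.46906793e-04 -9.99999978e-01  1.48184386e-04]] [2.89371352e+01 3.08618693e+01 2.21343047e+01 8.12606038e+01
 1.71667986e-03 3.69924761e+01] 0.599150348518907 [-1.12309647  0.5129564   0.43812728]
```

View pics/t1.png

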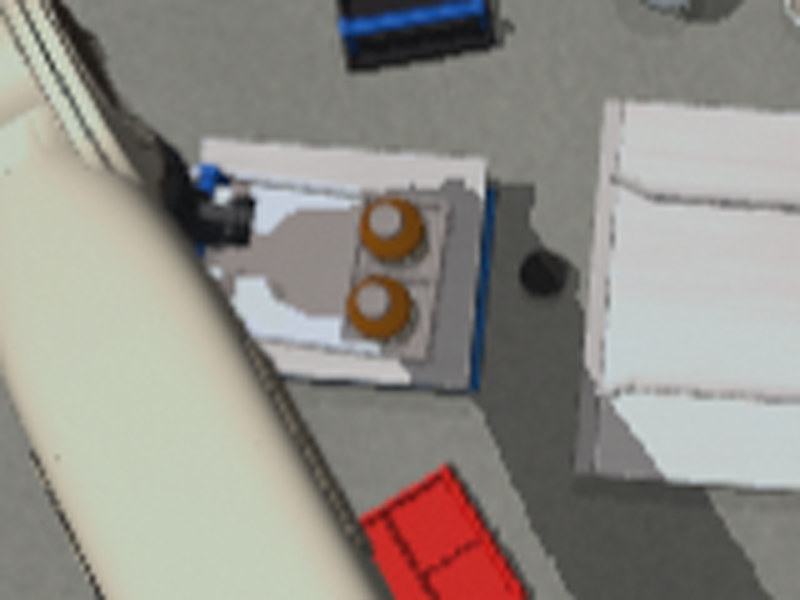

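View pics/s1.png

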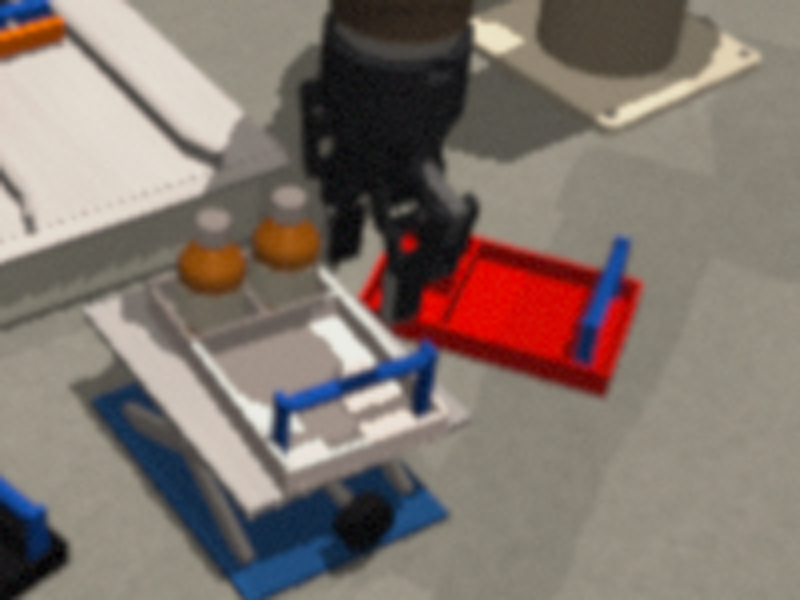

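The scene view shows the gripper over the handle, with one finger on each side of it. The bottles (crop (212,250) and (287,230)) are clear of it. I'll descend, watching the forces, and close.

```bash
python3 -m jog '[{"slide":[0,0,-0.5],"spin":0,"fingers":0.6},{"slide":[0,0,-1.0],"spin":0,"fingers":0.6},{"slide":[0,0,-1.5],"spin":0,"fingers":0.6},{"slide":[0,0,-1.9],"spin":0,"fingers":0.6},{"slide":[0,0,-2.1],"spin":0,"fingers":0.6},{"slide":[0,0,-2.1],"spin":0,"fingers":0.6}]' 100
python3 - <<'E'
from h import *
im=robot.capture("scene");cv2.imwrite("pics/s2.png",cv2.resize(im[180:310,310:470,::-1],None,fx=5,fy=4.5,interpolation=cv2.INTER_CUBIC))
E
```

```text
t: 1.87
ee_pos: [0.5601, 0.3098, 0.122]
tool_rot: [[0.99, -0.003, 0.14], [-0.14, -0.001, 0.99], [-0.002, -1.0, -0.002]]
force: [-0.8, 0.4, 0.3]
gripper_width: 0.605
```

View pics/s2.png

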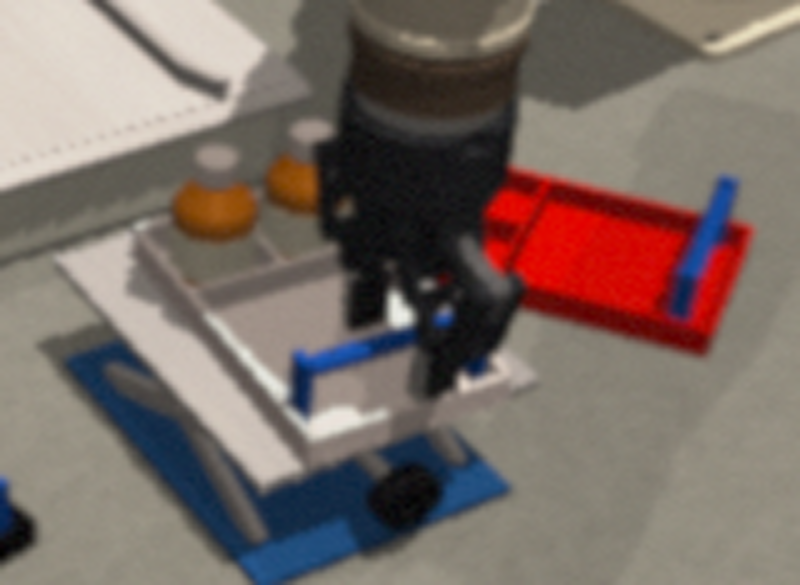

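The rear finger is behind the bar and the front finger ahead of it. Allowing for parallax, the grip is near mid-bar. Closing.

```bash
python3 -m jog '[{"slide":[0,0,0],"spin":0,"fingers":0.3},{"slide":[0,0,0],"spin":0,"fingers":0.15},{"slide":[0,0,0],"spin":0,"fingers":0},{"slide":[0,0,0],"spin":0,"fingers":0},{"slide":[0,0,0],"spin":0,"fingers":0},{"slide":[0,0,0],"spin":0,"fingers":0},{"slide":[0,0,0],"spin":0,"fingers":0},{"slide":[0,0,0],"spin":0,"fingers":0},{"slide":[0,0,0],"spin":0,"fingers":0}]' 100
python3 -m jog '[{"slide":[0,0,0],"spin":0,"fingers":0}]'
```

```text
t: 2.67
ee_pos: [0.5621, 0.3103, 0.1251]
tool_rot: [[0.99, 0.003, 0.141], [-0.141, 0.001, 0.99], [0.002, -1.0, 0.002]]
force: [-1.9, -0.2, 5.5]
gripper_width: 0.104
t: 2.75
ee_pos: [0.5621, 0.3103, 0.1251]
tool_rot: [[0.99, 0.003, 0.141], [-0.141, 0.001, 0.99], [0.002, -1.0, 0.002]]
force: [-0.5, 0.2, 6.1]
gripper_width: 0.1
```

```bash
python3 - <<'E'
from h import *
im=robot.capture("scene");cv2.imwrite("pics/s3.png",cv2.resize(im[180:310,310:470,::-1],None,fx=5,fy=4.5,interpolation=cv2.INTER_CUBIC))
print(robot.observe()["moment"])
E
```

```text
[-0.11872043  0.19679163 -0.05472619]
```

View pics/s3.png

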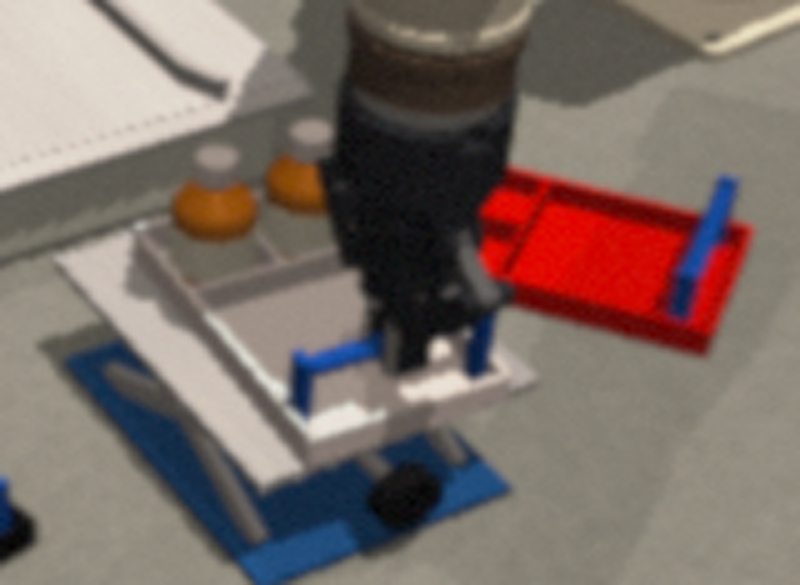

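Grip holds: the pads are on the bar near its middle, with a slight 6 N down-press. Now I'll align with the rails (+3.2° and −4 mm in x) while still on the jack.

```bash
python3 -m jog '[{"slide":[-0.02,0,0],"spin":0.1,"fingers":0},{"slide":[-0.04,0,0],"spin":0.2,"fingers":0},{"slide":[-0.06,0,0],"spin":0.3,"fingers":0},{"slide":[-0.08,0,0],"spin":0.4,"fingers":0},{"slide":[-0.1,0,0],"spin":0.53,"fingers":0},{"slide":[-0.1,0,0],"spin":0.53,"fingers":0},{"slide":[-0.1,0,0],"spin":0.53,"fingers":0}]' 110
python3 - <<'E'
from h import *
o=robot.observe();print(o["force"],o["moment"],o["ee_pos"],np.degrees(np.arctan2(o["tool_rot"][1,2],o["tool_rot"][0,2])))
im=robot.capture("top");cv2.imwrite("pics/t3.png",cv2.resize(im[180:250,215:325,::-1],None,fx=7,fy=7,interpolation=cv2.INTER_CUBIC))
E
```

```text
t: 3.38
ee_pos: [0.5586, 0.3106, 0.1251]
tool_rot: [[0.996, 0.004, 0.086], [-0.086, 0.002, 0.996], [0.003, -1.0, 0.002]]
force: [1.6, 0.2, 6.2]
gripper_width: 0.095
[1.57051493 0.22400797 6.16859018] [ 0.06423036 -0.07189003 -0.1410932 ] [0.55860818 0.31057556 0.1251475 ] 85.0794310140961
```

View pics/t3.png

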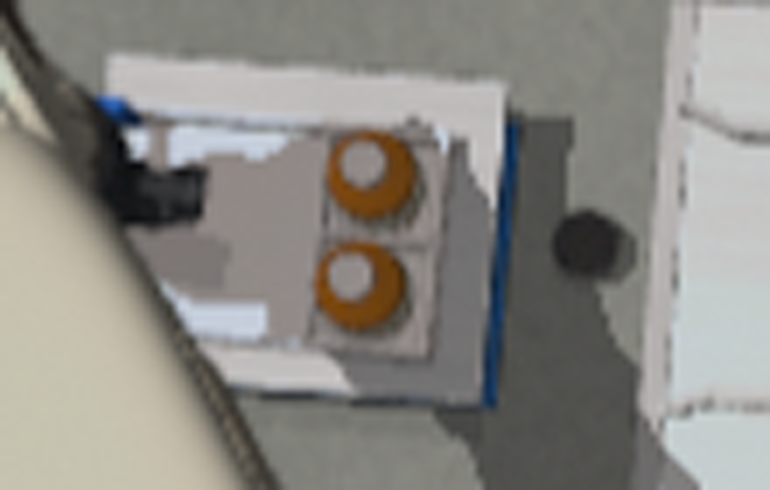

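```bash
python3 - <<'E'
from h import *
P=[on("top",(215+(p[0]+.5)/7-.5,180+(p[1]+.5)/7-.5),.1135) for p in[(447,140),(432,358)]]
m=(P[0]+P[1])/2;print(P,m,"axis x",.5228+.0852*(m[1]+.1))
E
python3 -m jog '[{"slide":[-0.004,-0.05,0],"spin":0,"fingers":0},{"slide":[-0.013,-0.15,0],"spin":0,"fingers":0},{"slide":[-0.021,-0.25,0],"spin":0,"fingers":0},{"slide":[-0.03,-0.35,0],"spin":0,"fingers":0},{"slide":[-0.038,-0.45,0],"spin":0,"fingers":0},{"slide":[-0.047,-0.55,0],"spin":0,"fingers":0},{"slide":[-0.055,-0.65,0],"spin":0,"fingers":0},{"slide":[-0.064,-0.75,0],"spin":0,"fingers":0},{"slide":[-0.072,-0.85,0],"spin":0,"fingers":0},{"slide":[-0.085,-1.0,0],"spin":0,"fingers":0}]' 120
```

```text
[array([0.59282131, 0.14824481, 0.1135    ]), array([0.4865042 , 0.15555433, 0.1135    ])] [0.53966276 0.15189957 0.1135    ] axis x 0.5442618434240732
t: 4.27
ee_pos: [0.5553, 0.2734, 0.1252]
tool_rot: [[0.997, 0.004, 0.083], [-0.083, 0.007, 0.997], [0.003, -1.0, 0.007]]
force: [0.9, 7.1, 5.2]
gripper_width: 0.095
```

```bash
python3 - <<'E'
from h import *
im=robot.capture("top");cv2.imwrite("pics/t4.png",cv2.resize(im[185:255,245:345,::-1],None,fx=8,fy=8,interpolation=cv2.INTER_CUBIC))
im=robot.capture("scene");cv2.imwrite("pics/s4.png",cv2.resize(im[170:300,290:450,::-1],None,fx=5,fy=4.5,interpolation=cv2.INTER_CUBIC))
E
```

```text
(no output)
```

View pics/t4.png

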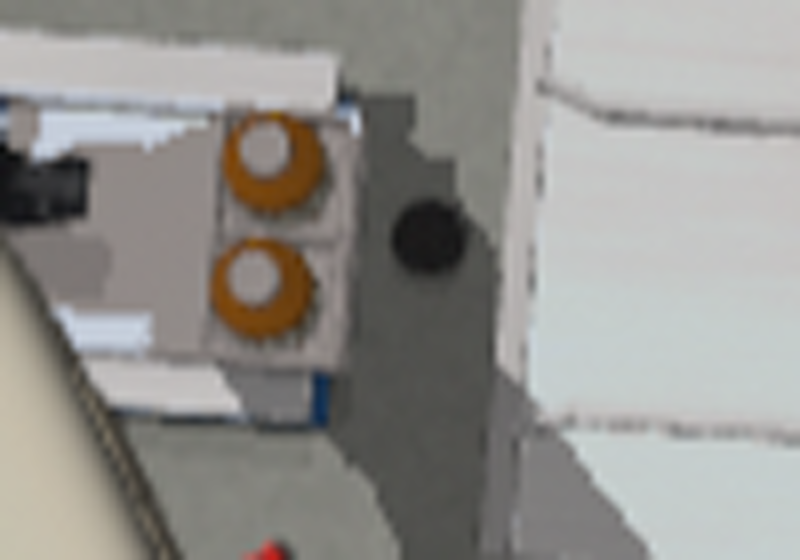

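View pics/s4.png

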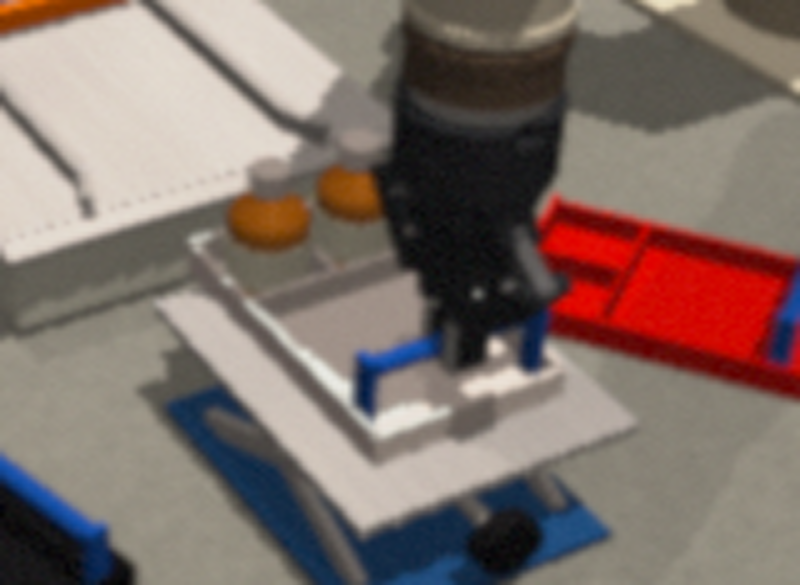

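```bash
python3 - <<'E'
from h import *
f=lambda p,z:on("top",(245+(p[0]+.5)/8-.5,185+(p[1]+.5)/8-.5),z)
a,b=f((358,108),.1135),f((345,368),.1135);m=(a+b)/2
u=[f((590,112),.098),f((795,128),.098)];l=[f((560,425),.098),f((795,438),.098)]
print(a,b,m,"axis",.5228+.0852*(m[1]+.1));print(u,l)
print("lowrim hd",f((70,350),.1135),f((345,370),.1135))
E
```

```text
[0.59746379 0.11113364 0.1135    ] [0.48648854 0.11706897 0.1135    ] [0.54197617 0.11410131 0.1135    ] axis 0.5410414312165127
[array([0.59690538, 0.0125915 , 0.098     ]), array([ 0.58863828, -0.0752559 ,  0.098     ])] [array([0.46248836, 0.0271022 , 0.098     ]), array([ 0.4554876 , -0.07242315,  0.098     ])]
lowrim hd [0.49569072 0.23336624 0.1135    ] [0.48564282 0.11707247 0.1135    ]
```

Front mid is within 1 mm of the rail axis and the heading matches. On across the gap: drag ~7 N, down-press ~5 N.

```bash
python3 -m jog '[{"slide":[-0.008,-0.1,0],"spin":0,"fingers":0},{"slide":[-0.017,-0.2,0],"spin":0,"fingers":0},{"slide":[-0.025,-0.3,0],"spin":0,"fingers":0},{"slide":[-0.034,-0.4,0],"spin":0,"fingers":0},{"slide":[-0.042,-0.5,0],"spin":0,"fingers":0},{"slide":[-0.051,-0.6,0],"spin":0,"fingers":0},{"slide":[-0.06,-0.7,0],"spin":0,"fingers":0},{"slide":[-0.068,-0.8,0],"spin":0,"fingers":0},{"slide":[-0.077,-0.9,0],"spin":0,"fingers":0},{"slide":[-0.085,-1.0,0],"spin":0,"fingers":0}]'
python3 - <<'E'
from h import *
o=robot.observe();print(o["force"],o["moment"],o["ee_pos"],o["tool_rot"])
im=robot.capture("scene");cv2.imwrite("pics/s5.png",cv2.resize(im[170:300,290:450,::-1],None,fx=5,fy=4.5,interpolation=cv2.INTER_CUBIC))
E
```

```text
t: 5.2
ee_pos: [0.552, 0.233, 0.1252]
tool_rot: [[0.997, 0.004, 0.083], [-0.083, 0.007, 0.996], [0.003, -1.0, 0.007]]
force: [0.9, 6.4, 5.7]
gripper_width: 0.095
[0.91551557 6.43337095 5.69609971] [ 1.41701993 -0.20536855  0.0524937 ] [0.55198522 0.23300107 0.1251554 ] [[ 0.99650954  0.00404386  0.08338101]
 [-0.08340674  0.00667618  0.99649322]
 [ 0.00347301 -0.99996954  0.00699016]]
```

View pics/s5.png

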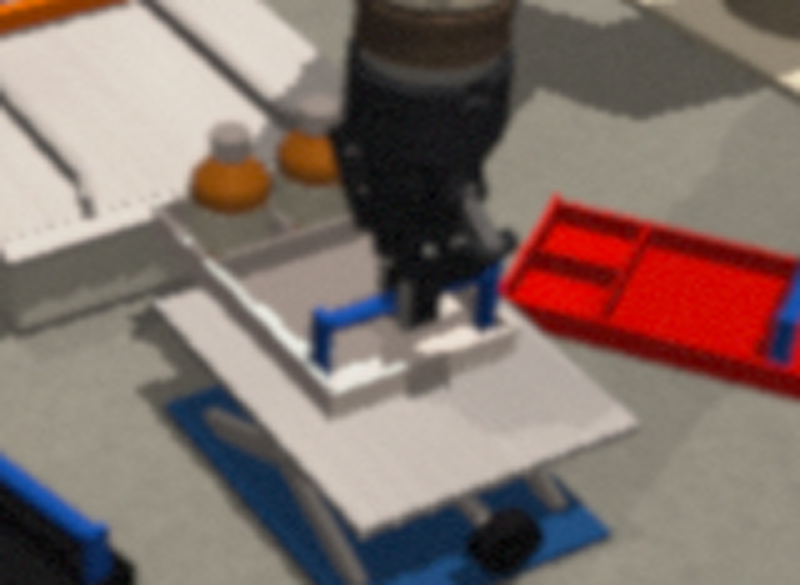

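Tray is level with its rear flat on the jack, the front rim at crop (165,215) out over the gap, and the bottles upright. Next, shorter steps.

```bash
python3 -m jog '[{"slide":[-0.008,-0.1,0],"spin":0,"fingers":0},{"slide":[-0.017,-0.2,0],"spin":0,"fingers":0},{"slide":[-0.025,-0.3,0],"spin":0,"fingers":0},{"slide":[-0.034,-0.4,0],"spin":0,"fingers":0},{"slide":[-0.042,-0.5,0],"spin":0,"fingers":0}]'
python3 -m jog '[{"slide":[-0.006,-0.07,0],"spin":0,"fingers":0},{"slide":[-0.012,-0.14,0],"spin":0,"fingers":0},{"slide":[-0.018,-0.21,0],"spin":0,"fingers":0},{"slide":[-0.025,-0.3,0],"spin":0,"fingers":0}]'
python3 - <<'E'
from h import *
o=robot.observe();print(o["force"],o["moment"],o["ee_pos"])
im=robot.capture("scene");cv2.imwrite("pics/s6.png",cv2.resize(im[170:300,290:450,::-1],None,fx=5,fy=4.5,interpolation=cv2.INTER_CUBIC))
im=robot.capture("top");cv2.imwrite("pics/t6.png",cv2.resize(im[185:255,245:345,::-1],None,fx=8,fy=8,interpolation=cv2.INTER_CUBIC))
E
```

```text
t: 5.67
ee_pos: [0.5504, 0.2132, 0.1252]
tool_rot: [[0.997, 0.004, 0.083], [-0.083, 0.007, 0.997], [0.004, -1.0, 0.007]]
force: [0.5, 7.8, 4.9]
gripper_width: 0.096
t: 6.0
ee_pos: [0.5497, 0.2018, 0.1256]
tool_rot: [[0.997, 0.005, 0.083], [-0.083, 0.008, 0.997], [0.004, -1.0, 0.009]]
force: [-0.4, 8.7, 7.2]
gripper_width: 0.091
[-0.4311504   8.72782446  7.20846314] [ 1.84147058 -0.07688555 -0.03348688] [0.5497103  0.20179084 0.12563785]
```

View pics/s6.png

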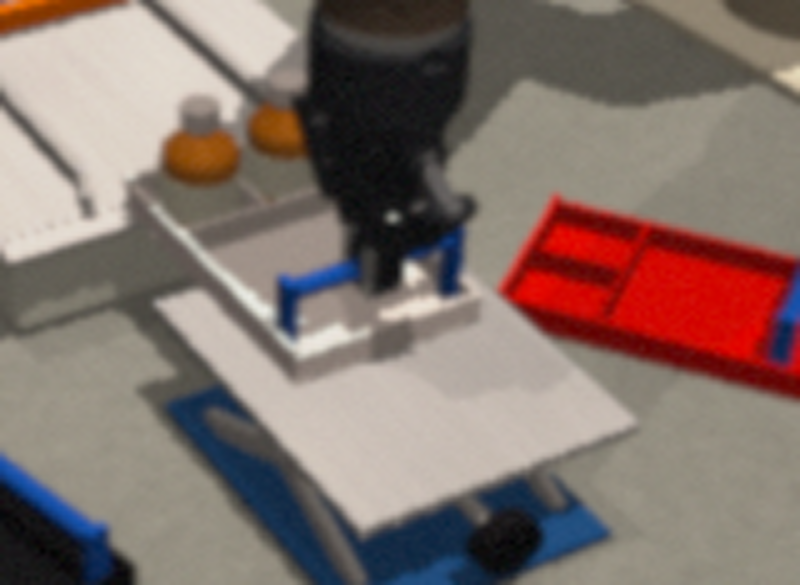

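View pics/t6.png

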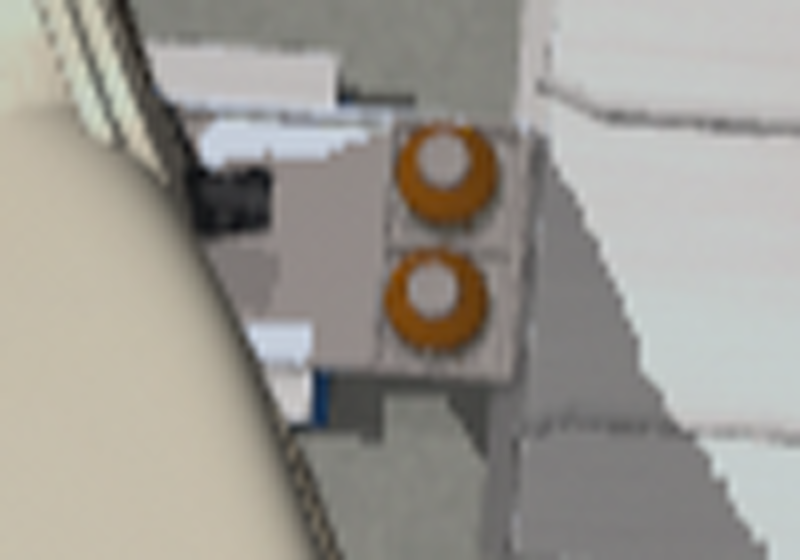

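The front is over the platform's bevelled edge (top crop x≈520), centred to ~1.5 mm, and level. I'll add 2 mm of down-press and continue.

```bash
python3 -m jog '[{"slide":[0,-0.03,-0.03],"spin":0,"fingers":0},{"slide":[-0.003,-0.1,-0.05],"spin":0,"fingers":0},{"slide":[-0.01,-0.17,-0.05],"spin":0,"fingers":0},{"slide":[-0.016,-0.24,-0.05],"spin":0,"fingers":0},{"slide":[-0.022,-0.31,-0.05],"spin":0,"fingers":0},{"slide":[-0.028,-0.38,-0.05],"spin":0,"fingers":0}]'
python3 -m jog '[{"slide":[-0.006,-0.07,0],"spin":0,"fingers":0},{"slide":[-0.012,-0.14,0],"spin":0,"fingers":0},{"slide":[-0.018,-0.21,0],"spin":0,"fingers":0},{"slide":[-0.024,-0.28,0],"spin":0,"fingers":0},{"slide":[-0.03,-0.35,0],"spin":0,"fingers":0}]'
python3 - <<'E'
from h import *
o=robot.observe();print(o["force"],o["moment"],o["ee_pos"])
im=robot.capture("scene");cv2.imwrite("pics/s7.png",cv2.resize(im[150:280,260:420,::-1],None,fx=5,fy=4.5,interpolation=cv2.INTER_CUBIC))
im=robot.capture("top");cv2.imwrite("pics/t7.png",cv2.resize(im[185:255,265:365,::-1],None,fx=8,fy=8,interpolation=cv2.INTER_CUBIC))
E
```

```text
t: 6.6
ee_pos: [0.55, 0.1886, 0.1257]
tool_rot: [[0.997, 0.009, 0.082], [-0.082, 0.013, 0.997], [0.008, -1.0, 0.013]]
force: [-0.3, 13.2, 13.1]
gripper_width: 0.089
t: 7.02
ee_pos: [0.5505, 0.1869, 0.1279]
tool_rot: [[0.997, 0.013, 0.075], [-0.075, 0.038, 0.996], [0.01, -0.999, 0.039]]
force: [-0.9, 46.5, 15.0]
gripper_width: 0.094
[-0.88109449 46.53427273 14.95078262] [ 9.66548274  0.2340509  -0.25585226] [0.55049713 0.18685605 0.1278969 ]
```

View pics/s7.png

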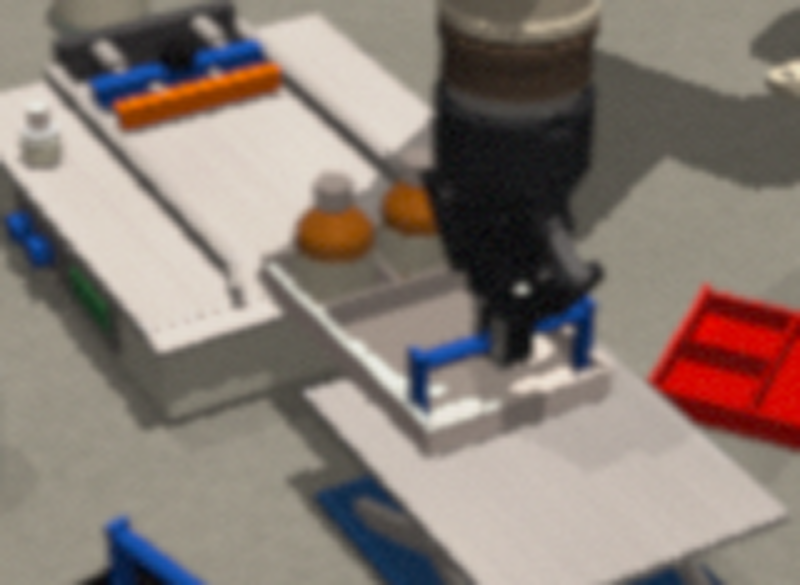

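View pics/t7.png

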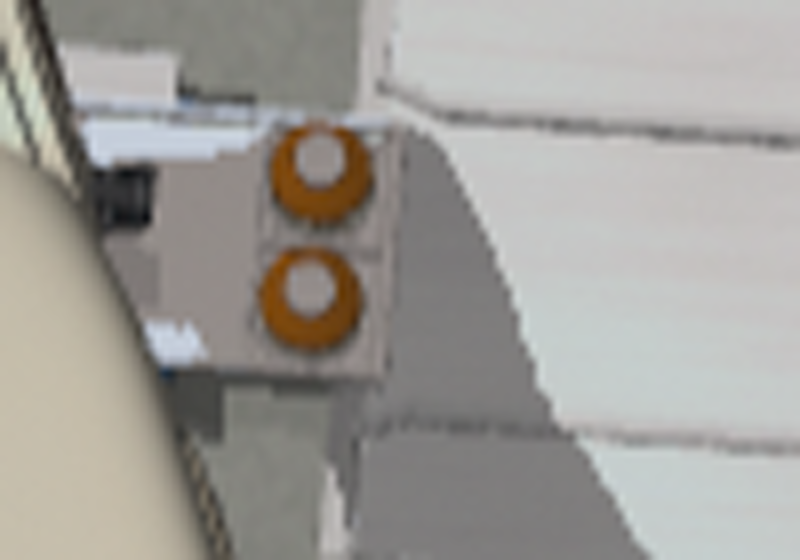

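Blocked: 46 N forward with the tray stalled at y≈0.187, the nose about 7 mm past the bevel and the tool tilted 2°. Both rails look clear of the tray corners (top crop (405,125) and (382,380)). Backing off to relieve the load.

```bash
python3 -m jog '[{"slide":[0.01,0.15,0],"spin":0,"fingers":0},{"slide":[0.025,0.3,0],"spin":0,"fingers":0},{"slide":[0.04,0.45,0],"spin":0,"fingers":0},{"slide":[0.048,0.55,0],"spin":0,"fingers":0},{"slide":[0.048,0.55,0],"spin":0,"fingers":0}]'
python3 - <<'E'
from h import *
o=robot.observe();print(o["force"],o["moment"],o["ee_pos"],o["tool_rot"][:,1])
im=robot.capture("scene");cv2.imwrite("pics/s8.png",cv2.resize(im[180:260,295:395,::-1],None,fx=8,fy=7,interpolation=cv2.INTER_CUBIC))
E
```

```text
t: 7.53
ee_pos: [0.55, 0.1882, 0.1251]
tool_rot: [[0.996, 0.008, 0.086], [-0.086, -0.006, 0.996], [0.008, -1.0, -0.005]]
force: [0.9, -9.5, 17.1]
gripper_width: 0.095
[ 0.91959777 -9.48898099 17.11133001] [-2.00611247  0.3188525  -0.00405239] [0.5499704  0.18823491 0.12507099] [ 0.0075187  -0.00610355 -0.99995311]
```

View pics/s8.png

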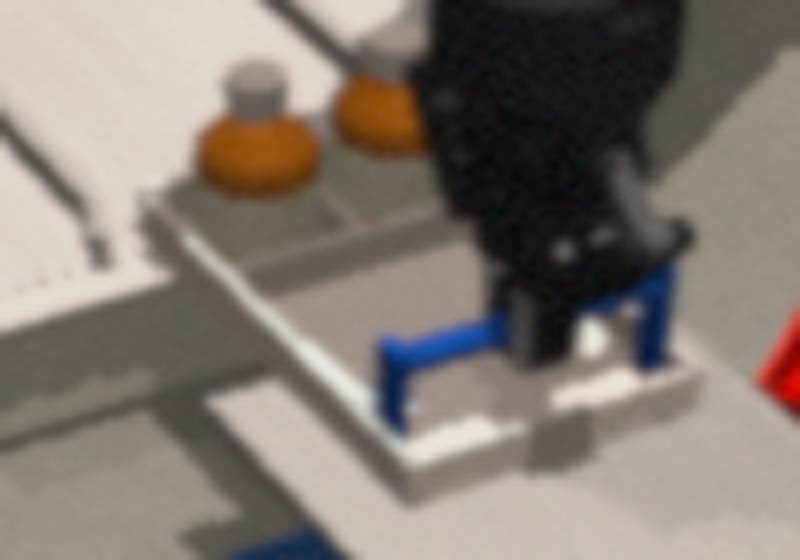

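Backed off, the bar is at its level height again. The tray seems to have pitched nose-down with the tilting tool (a tight grip couples them), so its nose bevel caught the platform lip. I'll loosen the grip so the bar can turn in the pads, keep pressing down so the tray lies flat on the jack, and try again slowly.

```bash
python3 -m jog '[{"slide":[0,0.1,0],"spin":0,"fingers":0},{"slide":[0,0.2,0],"spin":0,"fingers":0},{"slide":[0,0.25,0],"spin":0,"fingers":0},{"slide":[0,0.25,0],"spin":0,"fingers":0}]' 25
python3 -m jog '[{"slide":[-0.01,-0.1,0],"spin":0,"fingers":0},{"slide":[-0.02,-0.2,0],"spin":0,"fingers":0},{"slide":[-0.03,-0.3,0],"spin":0,"fingers":0}]'
python3 -m jog '[{"slide":[-0.006,-0.07,0],"spin":0,"fingers":0},{"slide":[-0.012,-0.14,0],"spin":0,"fingers":0}]'
python3 -m jog '[{"slide":[-0.006,-0.07,0],"spin":0,"fingers":0},{"slide":[-0.012,-0.14,0],"spin":0,"fingers":0}]'
```

```text
t: 7.92
ee_pos: [0.5501, 0.1961, 0.1251]
tool_rot: [[0.996, 0.008, 0.089], [-0.089, -0.008, 0.996], [0.008, -1.0, -0.008]]
force: [-0.0, -12.6, 18.1]
gripper_width: 0.091
t: 8.17
ee_pos: [0.5498, 0.1935, 0.1256]
tool_rot: [[0.996, 0.009, 0.083], [-0.083, 0.012, 0.996], [0.008, -1.0, 0.013]]
force: [1.2, 11.2, 11.1]
gripper_width: 0.097
t: 8.33
ee_pos: [0.5494, 0.1886, 0.1257]
tool_rot: [[0.997, 0.009, 0.082], [-0.083, 0.012, 0.997], [0.008, -1.0, 0.013]]
force: [1.5, 11.9, 12.6]
gripper_width: 0.096
t: 8.5
ee_pos: [0.5495, 0.1877, 0.1259]
tool_rot: [[0.997, 0.011, 0.08], [-0.08, 0.022, 0.997], [0.009, -1.0, 0.023]]
force: [2.5, 29.8, 9.5]
gripper_width: 0.095
```

Still catching at the same place, with no yaw moment, so the lip is across the front. Pushing at bar height tips the nose down: moment balance says ~30 N of down-press is needed here. I'll back off, press down more, and try again.

```bash
python3 -m jog '[{"slide":[0,0.15,0],"spin":0,"fingers":0},{"slide":[0.02,0.3,0],"spin":0,"fingers":0},{"slide":[0.03,0.4,-0.02],"spin":0,"fingers":0},{"slide":[0.03,0.4,-0.06],"spin":0,"fingers":0},{"slide":[0.03,0.4,-0.1],"spin":0,"fingers":0},{"slide":[0.03,0.4,-0.1],"spin":0,"fingers":0}]' 35
python3 -m jog '[{"slide":[-0.01,-0.1,-0.04],"spin":0,"fingers":0},{"slide":[-0.02,-0.2,-0.04],"spin":0,"fingers":0},{"slide":[-0.03,-0.3,-0.04],"spin":0,"fingers":0}]'
python3 -m jog '[{"slide":[-0.006,-0.07,0],"spin":0,"fingers":0},{"slide":[-0.012,-0.14,0],"spin":0,"fingers":0}]'
```

```text
t: 9.0
ee_pos: [0.5494, 0.1885, 0.125]
tool_rot: [[0.996, 0.01, 0.089], [-0.089, -0.008, 0.996], [0.011, -1.0, -0.007]]
force: [-7.3, -16.2, 36.0]
gripper_width: 0.091
t: 9.25
ee_pos: [0.5495, 0.1884, 0.125]
tool_rot: [[0.997, 0.013, 0.082], [-0.083, 0.018, 0.996], [0.012, -1.0, 0.019]]
force: [-5.9, 21.1, 30.4]
gripper_width: 0.096
t: 9.42
ee_pos: [0.5501, 0.1864, 0.1251]
tool_rot: [[0.997, 0.016, 0.08], [-0.08, 0.024, 0.997], [0.014, -1.0, 0.025]]
force: [-3.4, 22.9, 28.0]
gripper_width: 0.096
```

The bar is holding level (z 0.125) and the tray is now past the earlier stall point. Continuing.

```bash
python3 -m jog '[{"slide":[-0.008,-0.07,0],"spin":0,"fingers":0},{"slide":[-0.016,-0.14,0],"spin":0,"fingers":0}]'
python3 -m jog '[{"slide":[-0.008,-0.07,0],"spin":0,"fingers":0},{"slide":[-0.016,-0.14,0],"spin":0,"fingers":0}]'
python3 - <<'E'
from h import *
o=robot.observe();print(o["force"],o["moment"],o["ee_pos"],o["tool_rot"][:,1])
im=robot.capture("scene");cv2.imwrite("pics/s9.png",cv2.resize(im[170:250,280:380,::-1],None,fx=8,fy=7,interpolation=cv2.INTER_CUBIC))
im=robot.capture("top");cv2.imwrite("pics/t9.png",cv2.resize(im[185:255,265:365,::-1],None,fx=8,fy=8,interpolation=cv2.INTER_CUBIC))
E
```

```text
t: 9.58
ee_pos: [0.5506, 0.1812, 0.1251]
tool_rot: [[0.997, 0.018, 0.079], [-0.08, 0.023, 0.997], [0.016, -1.0, 0.025]]
force: [-1.6, 22.5, 27.2]
gripper_width: 0.093
t: 9.75
ee_pos: [0.5506, 0.1754, 0.1251]
tool_rot: [[0.997, 0.019, 0.079], [-0.08, 0.023, 0.997], [0.017, -1.0, 0.024]]
force: [-0.2, 21.2, 27.3]
gripper_width: 0.097
[-0.15506929 21.16038618 27.2966941 ] [ 4.41048438  0.0334311  -0.02298774] [0.55058071 0.17544662 0.12509022] [ 0.01926497  0.02273181 -0.99955596]
```

View pics/s9.png

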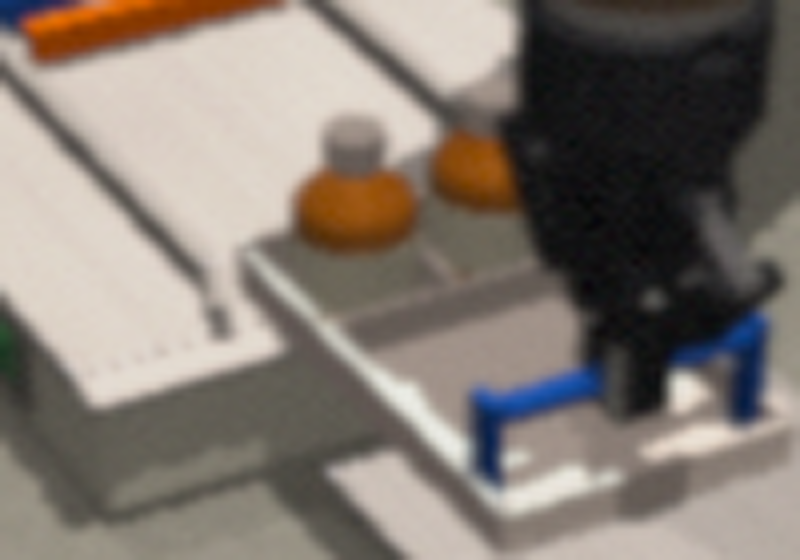

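View pics/t9.png

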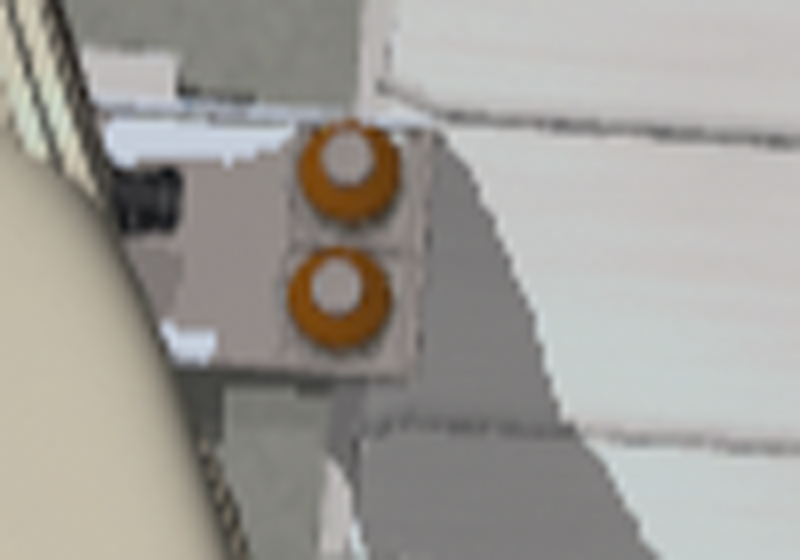

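Now the front is lying on the platform between the rail mouths and the bottles are upright, with the tray ~3–4 mm toward the upper rail. I'll ease the down-press and correct x as it advances.

```bash
python3 -m jog '[{"slide":[-0.02,-0.08,0.02],"spin":0,"fingers":0},{"slide":[-0.04,-0.16,0.04],"spin":0,"fingers":0},{"slide":[-0.06,-0.24,0.06],"spin":0,"fingers":0},{"slide":[-0.08,-0.32,0.08],"spin":-0.05,"fingers":0},{"slide":[-0.1,-0.4,0.1],"spin":-0.05,"fingers":0}]' 
python3 -m jog '[{"slide":[-0.012,-0.08,0],"spin":0,"fingers":0},{"slide":[-0.024,-0.16,0],"spin":0,"fingers":0},{"slide":[-0.036,-0.24,0],"spin":0,"fingers":0},{"slide":[-0.048,-0.32,0],"spin":0,"fingers":0},{"slide":[-0.06,-0.4,0],"spin":0,"fingers":0}]'
python3 - <<'E'
from h import *
o=robot.observe();print(o["force"],o["moment"],o["ee_pos"],o["tool_rot"][:,1:])
im=robot.capture("scene");cv2.imwrite("pics/s10.png",cv2.resize(im[160:240,270:370,::-1],None,fx=8,fy=7,interpolation=cv2.INTER_CUBIC))
im=robot.capture("top");cv2.imwrite("pics/t10.png",cv2.resize(im[185:255,275:375,::-1],None,fx=8,fy=8,interpolation=cv2.INTER_CUBIC))
E
```

```text
t: 10.27
ee_pos: [0.545, 0.1543, 0.1252]
tool_rot: [[0.996, 0.014, 0.087], [-0.087, 0.012, 0.996], [0.013, -1.0, 0.013]]
force: [2.6, 11.0, 11.9]
gripper_width: 0.093
t: 10.68
ee_pos: [0.5422, 0.1389, 0.1251]
tool_rot: [[0.996, 0.013, 0.087], [-0.087, 0.013, 0.996], [0.012, -1.0, 0.014]]
force: [1.8, 14.6, 15.9]
gripper_width: 0.096
[ 1.8083061  14.60251275 15.87684939] [ 2.73607977 -0.31192291  0.0703498 ] [0.54221624 0.13893599 0.12508963] [[ 0.01303111  0.08655418]
 [ 0.01326167  0.99614392]
 [-0.99982714  0.01434091]]
```

View pics/s10.png

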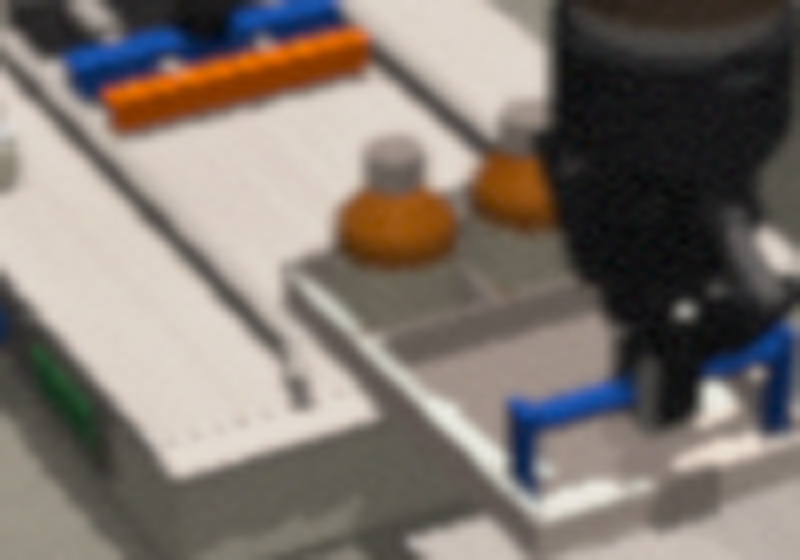

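View pics/t10.png

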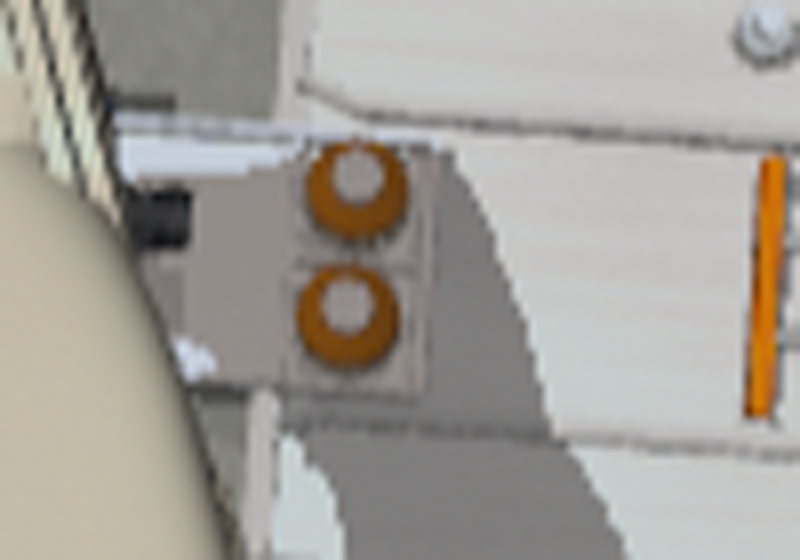

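Tray is flat, the bottles upright, and it is ~3 mm off toward the lower rail (tray mid 270 against 261 at the orange bar's centreline, top crop). I'll correct by +3 mm in x and ease the down-press before the rear leaves the jack.

```bash
python3 -m jog '[{"slide":[0.01,-0.07,0.02],"spin":0,"fingers":0},{"slide":[0.01,-0.14,0.04],"spin":0,"fingers":0},{"slide":[0.01,-0.21,0.06],"spin":0,"fingers":0},{"slide":[0.01,-0.28,0.08],"spin":0,"fingers":0},{"slide":[0.01,-0.35,0.08],"spin":0,"fingers":0}]'
python3 -m jog '[{"slide":[0,-0.07,0],"spin":0,"fingers":0},{"slide":[0,-0.14,0],"spin":0,"fingers":0},{"slide":[0,-0.21,0],"spin":0,"fingers":0},{"slide":[0,-0.28,0],"spin":0,"fingers":0}]'
python3 - <<'E'
from h import *
o=robot.observe();print(o["t"],o["force"],o["moment"],o["ee_pos"],o["tool_rot"][:,1:])
E
```

```text
t: 11.2
ee_pos: [0.5395, 0.122, 0.1251]
tool_rot: [[0.996, 0.005, 0.088], [-0.088, 0.007, 0.996], [0.005, -1.0, 0.007]]
force: [0.9, 9.2, 6.7]
gripper_width: 0.097
t: 11.53
ee_pos: [0.5394, 0.111, 0.1251]
tool_rot: [[0.996, 0.005, 0.088], [-0.088, 0.007, 0.996], [0.004, -1.0, 0.008]]
force: [0.6, 9.9, 8.1]
gripper_width: 0.093
11.5333 [0.61464867 9.89492051 8.14364632] [ 1.79238143 -0.04150805 -0.02422716] [0.53940616 0.11100385 0.12509137] [[ 0.00496041  0.08816479]
 [ 0.00744427  0.99607495]
 [-0.99995999  0.0078527 ]]
```

```bash
python3 -m jog '[{"slide":[0.02,-0.02,0.03],"spin":0,"fingers":0},{"slide":[0.05,-0.05,0.05],"spin":0,"fingers":0},{"slide":[0.07,-0.1,0.05],"spin":0,"fingers":0},{"slide":[0.08,-0.15,0.05],"spin":0,"fingers":0}]'
python3 - <<'E'
from h import *
o=robot.observe();print(o["t"],o["force"],o["moment"],o["ee_pos"],o["tool_rot"][:,1:])
im=robot.capture("scene");cv2.imwrite("pics/s11.png",cv2.resize(im[150:240,250:360,::-1],None,fx=7,fy=6.5,interpolation=cv2.INTER_CUBIC))
im=robot.capture("top");cv2.imwrite("pics/t11.png",cv2.resize(im[185:255,285:385,::-1],None,fx=8,fy=8,interpolation=cv2.INTER_CUBIC))
E
```

```text
t: 11.87
ee_pos: [0.5406, 0.1024, 0.1249]
tool_rot: [[0.996, -0.0, 0.09], [-0.09, 0.002, 0.996], [-0.001, -1.0, 0.002]]
force: [-0.1, 4.5, 1.8]
gripper_width: 0.092
11.8667 [-0.06501969  4.47073284  1.8212057 ] [ 1.01901444  0.11337929 -0.14255363] [0.54062675 0.10237111 0.12489538] [[-4.99347044e-04  9.01852089e-02]
 [ 2.02018743e-03  9.95923069e-01]
 [-9.99997835e-01  1.96692181e-03]]
```

View pics/s11.png

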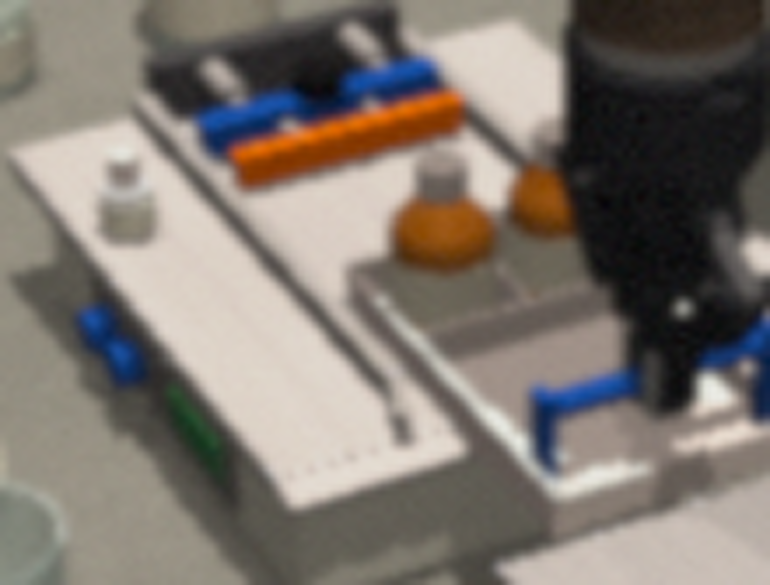

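View pics/t11.png

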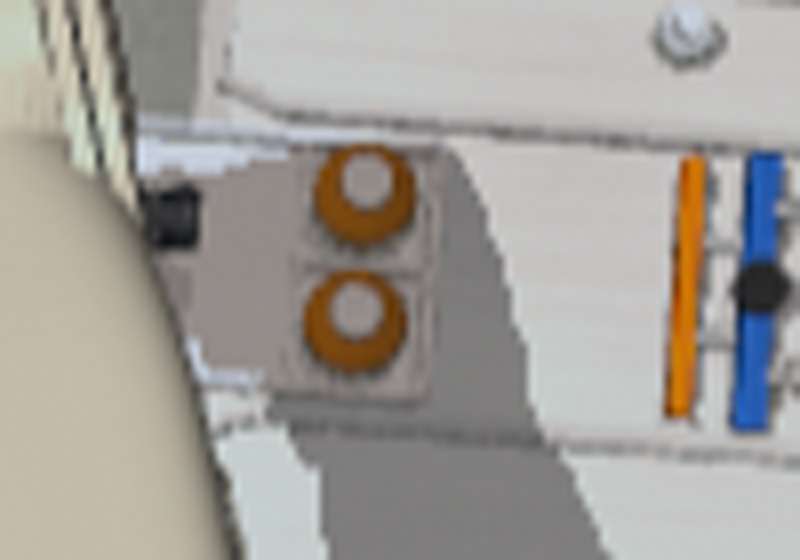

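The rear has just left the jack, with the front ~90 mm on the platform and level. It is inside the rails and ~2–3 mm low of centre in x. Advancing with a gentle correction.

```bash
python3 -m jog '[{"slide":[0.01,-0.1,0],"spin":0.05,"fingers":0},{"slide":[0.02,-0.2,0],"spin":0.05,"fingers":0},{"slide":[0.02,-0.3,0],"spin":0.05,"fingers":0},{"slide":[0.02,-0.4,0],"spin":0.05,"fingers":0},{"slide":[0.02,-0.5,0],"spin":0.05,"fingers":0}]'
python3 -m jog '[{"slide":[-0.004,-0.1,0],"spin":0,"fingers":0},{"slide":[-0.008,-0.2,0],"spin":0,"fingers":0},{"slide":[-0.015,-0.3,0],"spin":0,"fingers":0},{"slide":[-0.024,-0.4,0],"spin":0,"fingers":0},{"slide":[-0.032,-0.5,0],"spin":0,"fingers":0}]'
python3 - <<'E'
from h import *
o=robot.observe();print(o["t"],o["force"],o["moment"],o["ee_pos"],o["tool_rot"][:,1:])
im=robot.capture("scene");cv2.imwrite("pics/s12.png",cv2.resize(im[140:240,240:360,::-1],None,fx=6.5,fy=6,interpolation=cv2.INTER_CUBIC))
im=robot.capture("top");cv2.imwrite("pics/t12.png",cv2.resize(im[185:255,295:395,::-1],None,fx=8,fy=8,interpolation=cv2.INTER_CUBIC))
E
```

```text
t: 12.38
ee_pos: [0.5417, 0.082, 0.1249]
tool_rot: [[0.996, 0.0, 0.085], [-0.085, 0.002, 0.996], [-0.0, -1.0, 0.002]]
force: [-0.2, 5.5, 2.1]
gripper_width: 0.095
t: 12.8
ee_pos: [0.5405, 0.062, 0.1249]
tool_rot: [[0.996, 0.0, 0.085], [-0.085, 0.001, 0.996], [0.0, -1.0, 0.001]]
force: [0.0, 5.4, 2.1]
gripper_width: 0.097
12.8 [0.03909818 5.39332778 2.09377852] [ 1.07369225 -0.10368584  0.02021918] [0.54046774 0.06195512 0.1248709 ] [[ 2.84963032e-04  8.49786152e-02]
 [ 1.41950037e-03  9.96381737e-01]
 [-9.99998952e-01  1.43858152e-03]]
```

View pics/s12.png

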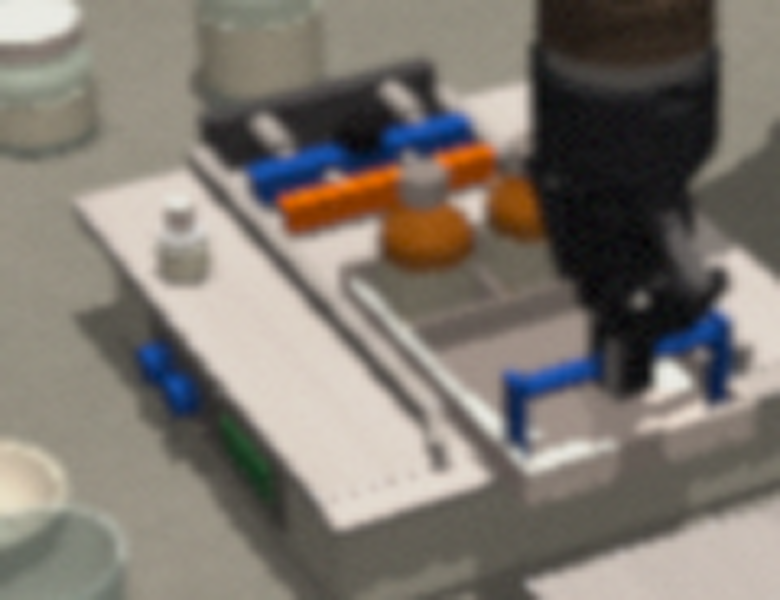

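View pics/t12.png

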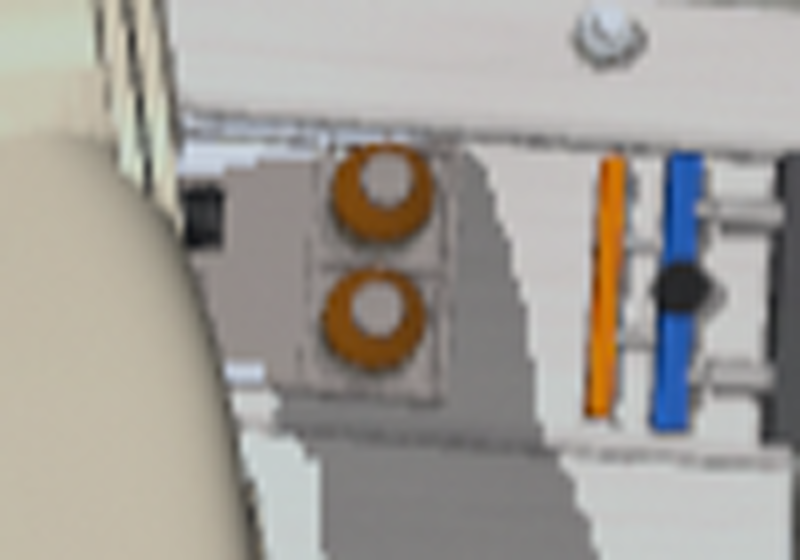

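Centred between the rails (tray mid 275 against 274.6 expected), ~59 mm from the bar, drag 5.4 N. Advancing 44 mm, then slowly.

```bash
python3 -m jog '[{"slide":[-0.008,-0.1,0],"spin":0,"fingers":0},{"slide":[-0.017,-0.2,0],"spin":0,"fingers":0},{"slide":[-0.026,-0.3,0],"spin":0,"fingers":0},{"slide":[-0.034,-0.4,0],"spin":0,"fingers":0},{"slide":[-0.043,-0.5,0],"spin":0,"fingers":0},{"slide":[-0.051,-0.6,0],"spin":0,"fingers":0},{"slide":[-0.06,-0.7,0],"spin":0,"fingers":0}]'
python3 -m jog '[{"slide":[-0.008,-0.1,0],"spin":0,"fingers":0},{"slide":[-0.017,-0.2,0],"spin":0,"fingers":0},{"slide":[-0.026,-0.3,0],"spin":0,"fingers":0},{"slide":[-0.034,-0.4,0],"spin":0,"fingers":0}]'
python3 -m jog '[{"slide":[-0.003,-0.03,0],"spin":0,"fingers":0},{"slide":[-0.005,-0.06,0],"spin":0,"fingers":0}]'
python3 -m jog '[{"slide":[-0.003,-0.03,0],"spin":0,"fingers":0},{"slide":[-0.005,-0.06,0],"spin":0,"fingers":0}]'
python3 - <<'E'
from h import *
im=robot.capture("scene");cv2.imwrite("pics/s13.png",cv2.resize(im[140:240,240:360,::-1],None,fx=6.5,fy=6,interpolation=cv2.INTER_CUBIC))
im=robot.capture("top");cv2.imwrite("pics/t13.png",cv2.resize(im[185:255,305:405,::-1],None,fx=8,fy=8,interpolation=cv2.INTER_CUBIC))
E
```

```text
t: 13.48
ee_pos: [0.538, 0.0341, 0.1249]
tool_rot: [[0.996, 0.0, 0.085], [-0.085, 0.001, 0.996], [0.0, -1.0, 0.001]]
force: [1.7, 4.3, 2.2]
gripper_width: 0.088
t: 13.82
ee_pos: [0.5366, 0.0181, 0.1249]
tool_rot: [[0.996, 0.0, 0.085], [-0.085, 0.001, 0.996], [-0.0, -1.0, 0.001]]
force: [0.6, 5.6, 1.9]
gripper_width: 0.092
t: 13.98
ee_pos: [0.5363, 0.0156, 0.1249]
tool_rot: [[0.996, -0.0, 0.085], [-0.085, 0.001, 0.996], [-0.0, -1.0, 0.001]]
force: [1.6, 4.7, 1.5]
gripper_width: 0.098
t: 14.15
ee_pos: [0.5361, 0.0133, 0.1249]
tool_rot: [[0.996, -0.0, 0.085], [-0.085, 0.001, 0.996], [-0.0, -1.0, 0.001]]
force: [-0.1, 5.4, 2.7]
gripper_width: 0.094
```

View pics/t13.png

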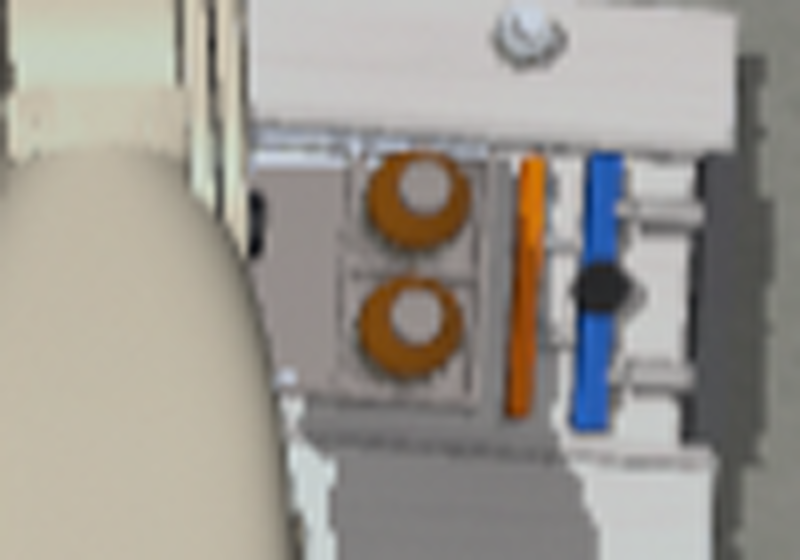

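View pics/s13.png

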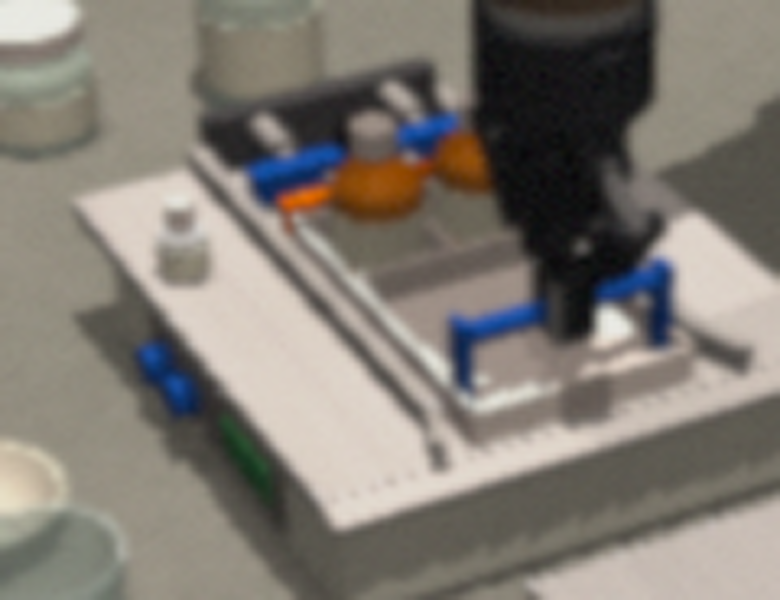

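About 12 mm to the bar (tray front 485 against bar face 514, crop ×8), drag baseline ~5.3 N. Approaching in fine steps.

```bash
python3 -m jog '[{"slide":[-0.004,-0.05,0],"spin":0,"fingers":0},{"slide":[-0.008,-0.1,0],"spin":0,"fingers":0},{"slide":[-0.012,-0.15,0],"spin":0,"fingers":0},{"slide":[-0.017,-0.2,0],"spin":0,"fingers":0}]' | grep -E 'ee|for'
python3 -m jog '[{"slide":[-0.002,-0.02,0],"spin":0,"fingers":0},{"slide":[-0.004,-0.04,0],"spin":0,"fingers":0}]'| grep -E 'ee|for'
python3 -m jog '[{"slide":[-0.002,-0.02,0],"spin":0,"fingers":0},{"slide":[-0.004,-0.04,0],"spin":0,"fingers":0}]'| grep -E 'ee|for'
python3 -m jog '[{"slide":[-0.002,-0.02,0],"spin":0,"fingers":0},{"slide":[-0.004,-0.04,0],"spin":0,"fingers":0}]'| grep -E 'ee|for'
python3 -m jog '[{"slide":[-0.002,-0.02,0],"spin":0,"fingers":0},{"slide":[-0.004,-0.04,0],"spin":0,"fingers":0}]'| grep -E 'ee|for'
```

```text
ee_pos: [0.5355, 0.0052, 0.1249]
force: [-0.1, 6.0, 1.2]
ee_pos: [0.5353, 0.0035, 0.1249]
force: [0.9, 5.5, 1.5]
ee_pos: [0.5351, 0.0021, 0.1249]
force: [0.1, 6.5, 2.0]
ee_pos: [0.5351, 0.0008, 0.1249]
force: [1.4, 6.8, 1.8]
ee_pos: [0.535, -0.0004, 0.1249]
force: [0.6, 8.0, 1.5]
```

```bash
python3 -m jog '[{"slide":[-0.002,-0.02,0],"spin":0,"fingers":0},{"slide":[-0.004,-0.04,0],"spin":0,"fingers":0}]'| grep -E 'ee|for'
python3 -m jog '[{"slide":[-0.002,-0.02,0],"spin":0,"fingers":0},{"slide":[-0.004,-0.04,0],"spin":0,"fingers":0}]'| grep -E 'ee|for'
python3 -m jog '[{"slide":[-0.002,-0.02,0],"spin":0,"fingers":0},{"slide":[-0.004,-0.04,0],"spin":0,"fingers":0}]'| grep -E 'ee|for'
```

```text
ee_pos: [0.5349, -0.0016, 0.1249]
force: [2.5, 9.3, 0.9]
ee_pos: [0.5348, -0.0029, 0.125]
force: [1.1, 8.7, 2.1]
ee_pos: [0.5347, -0.0041, 0.125]
force: [2.0, 11.6, 2.3]
```

```bash
python3 -m jog '[{"slide":[-0.002,-0.02,0],"spin":0,"fingers":0},{"slide":[-0.002,-0.02,0],"spin":0,"fingers":0},{"slide":[-0.002,-0.02,0],"spin":0,"fingers":0}]'| grep -E 'ee|for'
python3 -m jog '[{"slide":[0,0,0],"spin":0,"fingers":0},{"slide":[0,0,0],"spin":0,"fingers":0},{"slide":[0,0,0],"spin":0,"fingers":0}]'| grep -E 'ee|for'
python3 -m jog '[{"slide":[0,0,0],"spin":0,"fingers":0},{"slide":[0,0,0],"spin":0,"fingers":0},{"slide":[0,0,0],"spin":0,"fingers":0}]'| grep -E 'ee|for'
python3 - <<'E'
from h import *
im=robot.capture("scene");cv2.imwrite("pics/s14.png",cv2.resize(im[130:230,240:360,::-1],None,fx=6.5,fy=6,interpolation=cv2.INTER_CUBIC))
im=robot.capture("top");cv2.imwrite("pics/t14.png",cv2.resize(im[185:255,305:405,::-1],None,fx=8,fy=8,interpolation=cv2.INTER_CUBIC))
E
```

```text
ee_pos: [0.5347, -0.0047, 0.1251]
force: [1.7, 11.7, 2.0]
ee_pos: [0.5347, -0.0047, 0.125]
force: [3.0, 11.8, 2.3]
ee_pos: [0.5347, -0.0047, 0.125]
force: [1.9, 10.7, 2.0]
```

View pics/t14.png

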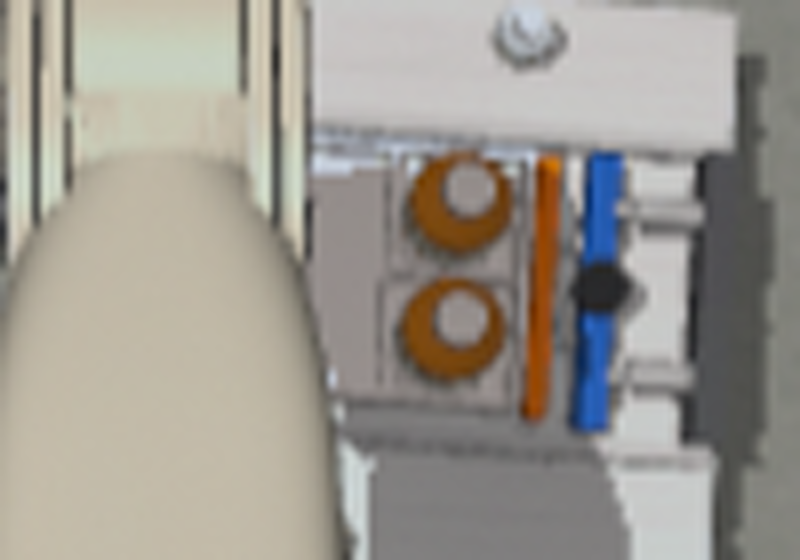

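View pics/s14.png

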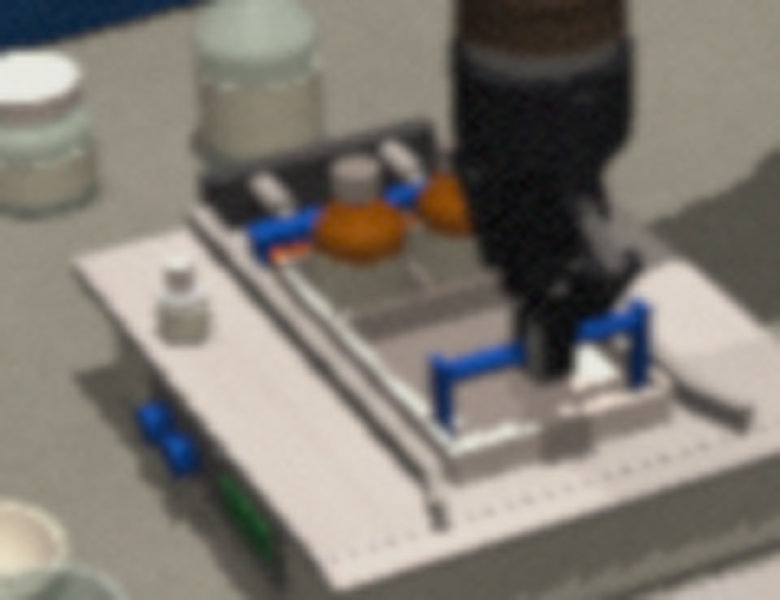

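The bar is pressed in ~6–7 mm (face 514→531 px, ×8). Force minus drag is ≈6.2 N and the travel estimate is ≈7.0 N. I'll add 0.4 mm and hold another 0.6 s, then release.

```bash
python3 -m jog '[{"slide":[-0.001,-0.015,0],"spin":0,"fingers":0},{"slide":[-0.001,-0.015,0],"spin":0,"fingers":0},{"slide":[-0.001,-0.015,0],"spin":0,"fingers":0},{"slide":[-0.001,-0.015,0],"spin":0,"fingers":0}]'| grep -E 'ee|for'
python3 -m jog '[{"slide":[0,0,0],"spin":0,"fingers":0},{"slide":[0,0,0],"spin":0,"fingers":0},{"slide":[0,0,0],"spin":0,"fingers":0},{"slide":[0,0,0],"spin":0,"fingers":0}]'| grep -E 'ee|for'
python3 -m jog '[{"slide":[0,0.02,0],"spin":0,"fingers":0.12},{"slide":[0,0.04,0],"spin":0,"fingers":0.18},{"slide":[0,0.06,0],"spin":0,"fingers":0.25},{"slide":[0,0.06,0],"spin":0,"fingers":0.35},{"slide":[0,0.06,0],"spin":0,"fingers":0.4},{"slide":[0,0.06,0],"spin":0,"fingers":0.4},{"slide":[0,0.06,0],"spin":0,"fingers":0.4}]'
python3 - <<'E'
from h import *
im=robot.capture("scene");cv2.imwrite("pics/s15.png",cv2.resize(im[130:230,240:360,::-1],None,fx=6.5,fy=6,interpolation=cv2.INTER_CUBIC))
E
```

```text
ee_pos: [0.5347, -0.0051, 0.1251]
force: [1.3, 12.5, 2.2]
ee_pos: [0.5347, -0.005, 0.1251]
force: [1.8, 12.5, 1.6]
t: 17.85
ee_pos: [0.534, -0.0061, 0.1247]
tool_rot: [[0.996, -0.001, 0.086], [-0.086, -0.001, 0.996], [-0.001, -1.0, -0.001]]
force: [-0.1, -0.1, 0.1]
gripper_width: 0.402
```

View pics/s15.png

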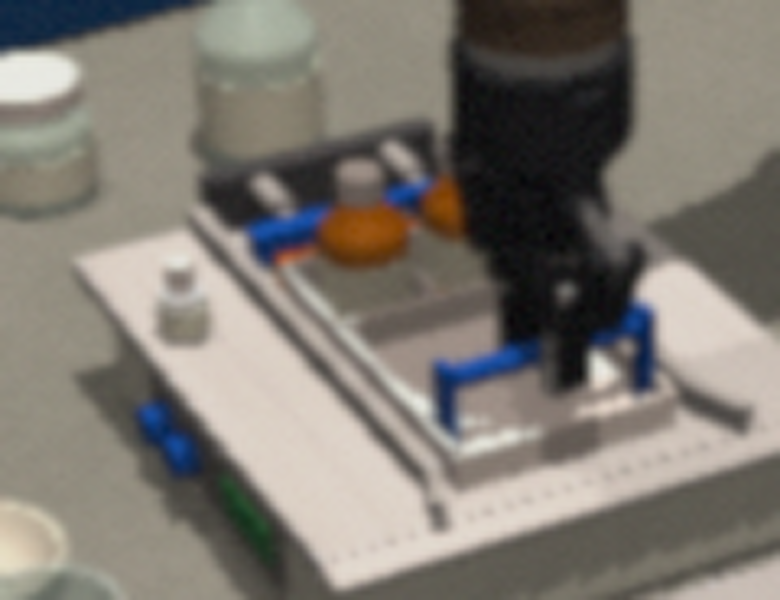

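Released with zero force (the hold read 12.5 − 5.3 ≈ 7.2 N). The tray settled back a couple of mm. Lifting the hand away.

```bash
python3 -m jog '[{"slide":[0,0,0.1],"spin":0,"fingers":0.4},{"slide":[0,0,0.3],"spin":0,"fingers":0.4},{"slide":[0,0,0.6],"spin":0,"fingers":0.4},{"slide":[0,0,1.0],"spin":0,"fingers":0.4},{"slide":[0,0,1.6],"spin":0,"fingers":0.4},{"slide":[0,0,2.3],"spin":0,"fingers":0.4},{"slide":[0,0,3.0],"spin":0,"fingers":0.4}]'
python3 -m jog '[{"slide":[-0.5,0,0],"spin":0,"fingers":0.4},{"slide":[-1.3,0,0.3],"spin":0,"fingers":0.4},{"slide":[-2.1,0,0.6],"spin":0,"fingers":0.4},{"slide":[-2.9,0,0.6],"spin":0,"fingers":0.4},{"slide":[-3.7,0,0.6],"spin":0,"fingers":0.4},{"slide":[-4.5,0,0.6],"spin":0,"fingers":0.4},{"slide":[-4.5,0,0.6],"spin":0,"fingers":0.4},{"slide":[-4.5,0,0.6],"spin":0,"fingers":0.4}]'
python3 - <<'E'
from h import *
im=robot.capture("scene");cv2.imwrite("pics/s16.png",cv2.resize(im[120:240,230:380,::-1],None,fx=5,fy=5,interpolation=cv2.INTER_CUBIC))
im=robot.capture("top");cv2.imwrite("pics/t16.png",cv2.resize(im[180:270,295:405,::-1],None,fx=7,fy=6.5,interpolation=cv2.INTER_CUBIC));cv2.imwrite("pics/t16f.png",im[:,:,::-1])
E
```

```text
t: 18.48
ee_pos: [0.5338, -0.0056, 0.2466]
tool_rot: [[0.996, -0.0, 0.086], [-0.086, -0.0, 0.996], [-0.0, -1.0, -0.0]]
force: [1.0, 0.2, -0.8]
gripper_width: 0.399
t: 19.15
ee_pos: [0.3533, -0.0055, 0.2702]
tool_rot: [[0.996, 0.003, 0.086], [-0.086, -0.0, 0.996], [0.003, -1.0, 0.0]]
force: [0.4, -0.6, -0.5]
gripper_width: 0.403
```

View pics/s16.png

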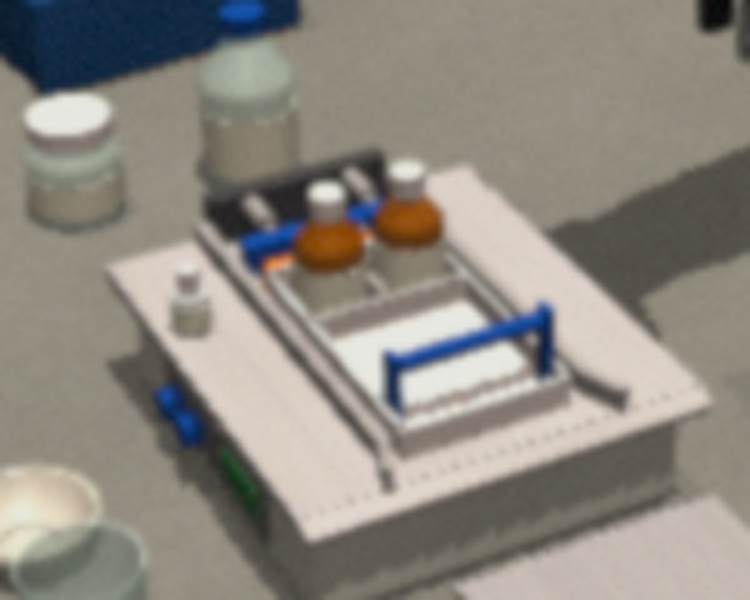

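View pics/t16.png

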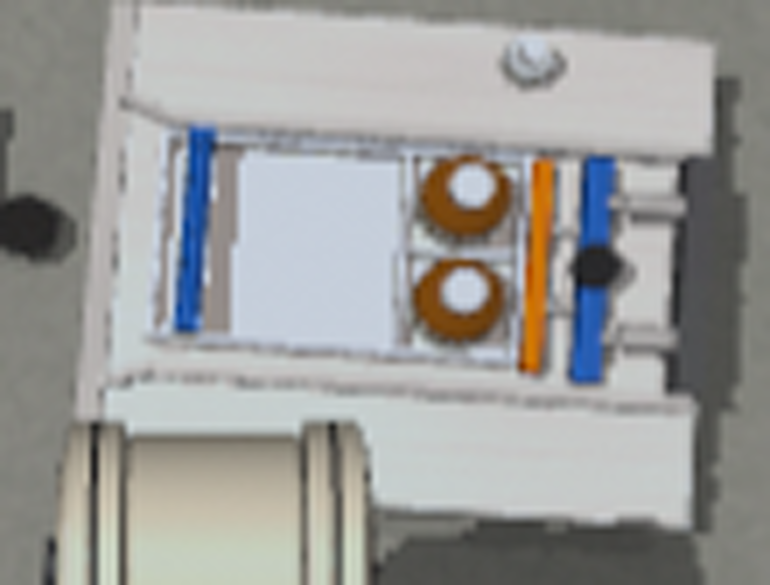

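View pics/t16f.png

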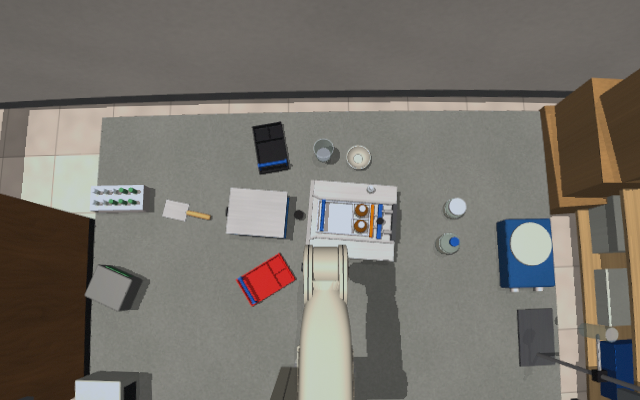

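The tray lies flat between the rails with its front on the orange bar (crop x≈530). Both bottles stand upright in their pockets at (465,195) and (458,300). Vial, stopper, beaker, dish, jar, reagent bottle and spatula are all where they started. Handing in.

```bash
python3 -c "
from workcell import robot
print(robot.observe()['t']); print(robot.sign_off())"
```

```text
19.25
the job is handed in; nothing more can be done
None
```

I slid the tray off the jack, across the gap and onto the shaker platform between its rails. It then pressed the orange bar, and I let go and handed the job in at 19.3 s.

**Last checks:** In the final pictures the tray lies flat between the rails, with its front against the bar. Both amber bottles are upright in their pockets, the other items are where they started, and the robot is clear.

**Press on the bar:** The hold was about 7 N. At its final setting, total push minus sliding drag gave 7.2 N, held for about 0.6 s. The 0.75 s hold before it read 6.2 N by force, but about 7.0 N by bar travel. The pictures showed roughly 7 mm of bar travel, so the estimates agree to about 1 N. None came near 12 N.

**What went wrong on the way:**
- **Catch at the platform edge:** The tray's front caught twice on the platform's front edge, apparently from dipping a little. The push briefly reached 46 N, with the tool tilted about 2° and the handle up about 3 mm. I backed off each time, which pulled the tray back a few mm, and crossed on the third try with a looser grip and about 30 N of down-press.
- **Level during the crossing:** Because of that dip, the tray was not perfectly level the whole way. It was not lifted, and the bottles stayed standing in every picture.

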